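Clamp a pack of prints in the flattening press

ROBOT

A 6-joint arm with a two-finger parallel gripper is mounted at the origin on the work surface. World frame = base frame: x ahead of the robot, y to its left, z up, the work surface at z = 0. Lengths are in m, angles in rad, forces in N, time in s.
With the tool pointing down it reaches from about 0.35 to 0.975 m from the base axis. Payload 4.9 kg.
Tool frame: the origin (TCP) lies midway between the tips of the shut fingers; the grasp point (between the pads) lies 19 mm behind it; y points along the fingers, z is the direction in which the jaws open and shut, and the axes are right-handed (so a half turn about y gives the same grasp; the last joint's range is limited). The gripper opens to 85 mm and grips with 20 to 120 N. Pads are 22 mm wide; open, the fingers measure 114 mm over their backs; the gripper's body (76 mm by 85 mm) begins 54 mm behind the grasp point. The pads swing forward as they close: fully open they stand 13 mm farther back than shut.
Start: joints at [-1.316, 0.053, 1.613, -0, 1.476, -0.119], TCP at [0.228, -0.582, 0.231] pointing down, gripper open.
Joint ranges: [-3.01, 3.01], [-1.01, 2.22], [0.06, 2.58], [-1.02, 4.17], [0.09, 2.62], [-3.14, 3.14]. Speed limits (rad/s): [2.57, 2.57, 3.14, 3.14, 3.14, 3.14].

INTERFACE

Orientations are given as a unit quaternion [w, x, y, z].
In Python, from plant import * gives the robot as it stands.
- The arm moves only by the shell command python3 -m crank 'ROWS'. ROWS is JSON, a list that holds one entry, the list of rows, each a list of 5 numbers: the gripper command: -1 is shut, 1 is fully open, values between are in proportion, then the shift along the tool's x, y, z in cm, then the turn about the tool's y in degrees. In form: [[[jaw, dx, dy, dz, twist], ...]]. A call has 1 to 8 rows; each row shifts and turns the commanded pose from where the row before left it, along the tool's axes as they then stand; what a row does not reach is not made up. A row lasts 1/8 s, in which the tool goes at most 62.5 mm and 10.7 degrees, less where a joint would pass 70% of its speed; a pose out of reach is approached as far as the arm can. A call with a gripper value outside its range is refused whole. The fingers move at their own pace and stop on an object; the grip force is fixed at half the most. Time passes only in rows, so rows that do not move let the fingers close. It gives the time, the measured TCP pose, the force and the opening at its end, in the units of the state.
- state(): the state, without advancing time (a new reading comes with each control period).
- grab_frame(name): name is "scene" or "top"; returns a dict with "frame" (400x640x3 uint8, red, green, blue), "fx", "fy", "cx", "cy" (pixels), "D" ([k1, k2, p1, p2, k3] as OpenCV has them; the pictures are not rectified), "pose" (4x4, takes a point from camera to world coordinates). Camera axes: x right, y up, looking along -z (the intrinsics and any distortion apply to the point x, -y, -z); pixel columns grow to the right and rows downward; lengths in m; the calibration is good to about 2 mm. A picture is of the moment at which its call begins. There is no depth.
- job_done(): hands the job in, once; it reports no verdict.
The state is a dict: "time": time; "joint_pos": joint angles; "joint_vel": joint speeds; "joint_efforts": joint torques, N m; "tool_pos": TCP position; "tool_rot": TCP orientation; "contact_force": force on the tool from outside, world axes, zero at the start; "ft_torque": the same for the moment, N m; "gripper_width": opening from 0.0 (shut) to 1.0 (fully open).
Only numpy, scipy, OpenCV 4.12 (cv2) and the standard library are available. Lean on these libraries where they do the work, as an engineer would, in place of code of your own. Each camera call takes 0.05 s, during which the arm holds its last target.

TASK

Push the pack of prints squarely into the flattening press until it meets the raised lip at the back of the bed, and swing the folded-down grip of the crank up until it stands fully upright. Then wind the crank clockwise, seen from above, until the platen clamps the pack firmly, and leave it so, with the grip upright. Do not knock the bottle, the cup or the roller about.

Things in the scene. Friction and masses are not known exactly. Their poses are not given: they have to be found in the camera images.
- press: grey steel screw press. Origin on the bench top below the screw; x points to the back of the press (away from the loading side), z up. Bed 24 mm thick, x -150 to 115, y -155 to 155 mm. Two uprights, x -25 to 25 mm, inner faces at y = -116 and 116 mm, carry a crosshead 276 mm wide, 44 mm deep, at heights 120 to 160 mm; on it a brass nut, 40 mm wide, up to 170 mm
- bed_home (a point): point on the bed's top (24 mm up) under the screw, axes as the press: the pack's origin lies here when the pack is home. The raised lip across the back of the bed, 16 mm high and 200 mm long, has its front face 85 mm behind this point
- pack: two plywood boards with prints between, one rigid slab 170 (x) by 200 (y) by 28 mm thick, about 0.6 kg, lying on the bed, pulled 55 to 75 mm out of the press towards its loading side and up to 5 degrees askew. Origin: centre of its underside; x along its short side, towards the lip. Home, its front edge stands 20 mm out in front of the platen
- platen: aluminium pressing plate 130 (x) by 190 (y) mm, 14 mm thick, hanging on the screw between the uprights. Origin: centre of its underside, axes as the press. At the start its underside is 12 to 16 mm above the pack's top; it touches the home pack at 52 mm above the bench. Screw and crank go down with it
- crank (a joint): turn of the crank in rad, growing clockwise seen from above; lowers the platen 12 mm a turn. At 0 the arm points 60 degrees left of straight back (from the press's x axis towards its y axis); starts at 0 to 2. Turning takes about 2.5 N at the grip; near 8.4 the platen meets the pack and the crank comes up tight. Stays where left
- crank_axis (a point): point on the crank's vertical turning axis, level with the grip's hinge. The hub, 26 mm in diameter, has its top 11 mm below this point; the arm, a flat bar 22 mm wide with its top 15 mm below this point, runs from the hub to the grip's hinge
- grip_hinge (a point): hinge of the grip at the end of the crank's arm, 70 mm from the crank's axis; the hinge line is level and square to the arm. Two lugs beside it measure 34 mm over their outsides and end 3 mm above it
- grip (a joint): fold angle of the grip in rad: 0 = folded flat along the arm, towards and past the hub; 1.57 = upright, its working position (end stop). Starts mostly folded, at 0.4 to 0.8. A tight hinge: it stays at any angle where it is left; moving its free end takes about 4 N. Upright, a push of some 4 N on its top (8 N half-way down) towards the hub would fold it again; pushes along the circle do not
- grip_end (a point): free end of the black grip, on its centre line. The grip is a round bar, 22 mm in diameter with a 25 mm ball end, 108 mm from hinge to free end; folded, it slopes up from the hinge back over the hub
- bottle: brown bottle, 68 mm in diameter, 165 mm high, beside the press; origin at the centre of its foot
- cup: white measuring cup, 84 mm in diameter, 110 mm high, beside the press; origin at the centre of its foot
- roller: hand roller lying on the bench beside the press: rubber roll 120 mm long, 36 mm thick, wooden handle 95 mm; origin on the bench below the handle's root, x towards the roll

How it is judged:
By the outcome, as a careful person would: the job done as asked, in the order asked, and still so for the second after the job is handed in, with the robot touching nothing.
It also fails if it takes over 61 s, if anything falls off the work surface, if the arm or the gripper's body presses on something with over 40 N, if the wrist force passes 120 N, or if a joint passes its speed limit or range.

## Working session

There is one attempt and no reset: what is moved stays moved. The work goes in short steps, Python scripts to look and compute and a shell command to move; the robot and the scene stay as the last step left them, time stands still between calls to the robot, and variables do not carry over. Pictures are saved under pics/ and viewed, and the job is handed in when it is done.

```bash
ls; mkdir -p pics; python3 - <<'E'
from plant import *
import cv2
print(state())
for n in("scene","top"):
    g=grab_frame(n); cv2.imwrite(f"pics/{n}0.png",g["frame"][:,:,::-1]); print({k:g[k] for k in g if k!="frame"})
E
```

```text
pics
{'time': 0.0, 'joint_pos': array([-1.31598485e+00,  5.34009187e-02,  1.61430494e+00,  1.71707367e-05,
        1.47594622e+00, -1.18986295e-01]), 'joint_vel': array([-0.00124584,  0.00018334, -0.00183899,  0.00041749, -0.00020848,
       -0.00157688]), 'joint_efforts': array([-1.97227644e-03, -3.93690920e+01, -3.70177567e+01, -2.26844750e-04,
        7.15666582e-03, -1.56258375e-05]), 'tool_pos': array([ 0.22807831, -0.58123996,  0.23002914]), 'tool_rot': array([ 0.13134539, -0.13143215,  0.69551924, -0.69406554]), 'contact_force': array([-0.90033251,  0.03744229,  0.19546049]), 'ft_torque': array([0.06103752, 0.03287718, 0.0353051 ]), 'gripper_width': 0.9991599710256432}
{'fx': 478.8561168610139, 'fy': 478.8561168610139, 'cx': 319.45672354350495, 'cy': 204.56660406832881, 'D': array([-0.02423103,  0.        ,  0.        ,  0.        ,  0.        ]), 'pose': array([[-0.76309977, -0.38192121,  0.52135873,  1.1756042 ],
       [ 0.64592138, -0.47760151,  0.59555215,  0.66266241],
       [ 0.02154772,  0.79122247,  0.61114868,  0.7999788 ],
       [ 0.        ,  0.        ,  0.        ,  1.        ]])}
{'fx': 369.8742382166467, 'fy': 369.8742382166467, 'cx': 324.93648937144, 'cy': 191.9694031596033, 'D': array([-0.08814617,  0.        ,  0.        ,  0.        ,  0.        ]), 'pose': array([[-0.01843181,  0.99838525, -0.05373234,  0.56032324],
       [-0.99964003, -0.01735377,  0.02046123,  0.01904355],
       [ 0.01949574,  0.05409014,  0.99834572,  1.18387009],
       [ 0.        ,  0.        ,  0.        ,  1.        ]])}
```

View pics/scene0.png

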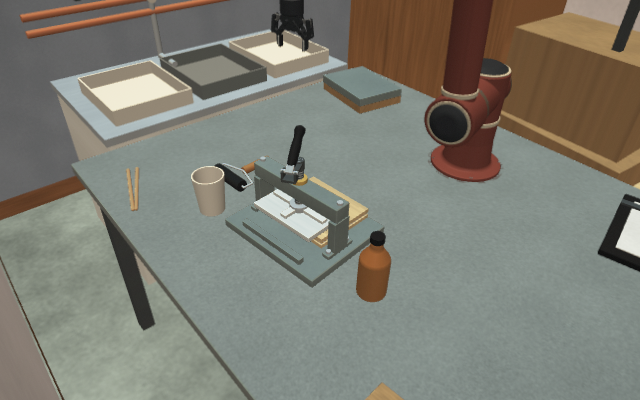

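View pics/top0.png

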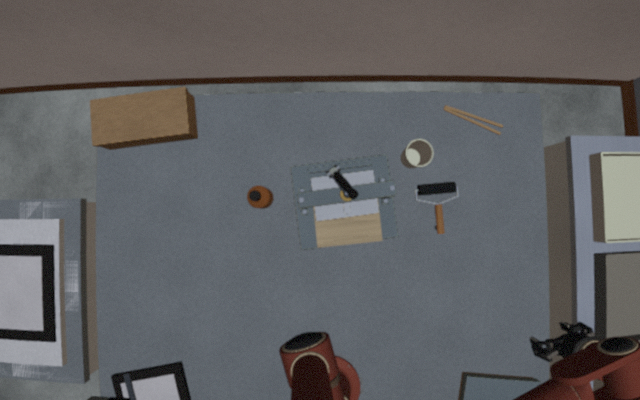

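```bash
cat > h.py <<'E'
from plant import *
import numpy as np, cv2
def K(g): return np.array([[g["fx"],0,g["cx"]],[0,g["fy"],g["cy"]],[0,0,1]])
def ray(g,uv):
    p=cv2.undistortPoints(np.array(uv,float).reshape(-1,1,2),K(g),g["D"]).reshape(-1,2)
    d=np.c_[p[:,0],-p[:,1],-np.ones(len(p))]
    return g["pose"][:3,3],d@g["pose"][:3,:3].T
def plane(g,uv,z):
    o,d=ray(g,uv); return o+d*((z-o[2])/d[:,2])[:,None]
def proj(g,P):
    P=np.atleast_2d(P).astype(float); c=(P-g["pose"][:3,3])@g["pose"][:3,:3]
    return cv2.projectPoints(c*[1,-1,-1],np.zeros(3),np.zeros(3),K(g),g["D"])[0].reshape(-1,2)
def tri(ga,ua,gb,ub):
    oa,da=ray(ga,ua);ob,db=ray(gb,ub);da=da[0]/np.linalg.norm(da);db=db[0]/np.linalg.norm(db)
    s=np.linalg.lstsq(np.c_[da,-db],ob-oa,rcond=None)[0]
    a=oa+s[0]*da;b=ob+s[1]*db
    return (a+b)/2,np.linalg.norm(a-b)
def crop(n,box,k,name,g=None):
    g=g or grab_frame(n);x0,y0,x1,y1=box
    im=cv2.resize(g["frame"][y0:y1,x0:x1,::-1],None,fx=k,fy=k,interpolation=cv2.INTER_CUBIC)
    cv2.imwrite(f"pics/{name}.png",im);return g
E
python3 - <<'E'
from h import *
crop("top",(230,130,470,260),3.3,"t1");crop("scene",(180,110,410,310),2.9,"s1")
E
```

```text
(no output)
```

View pics/t1.png

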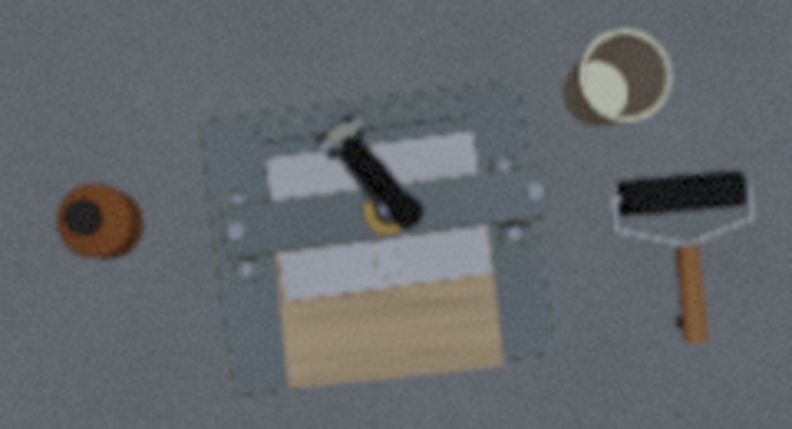

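View pics/s1.png

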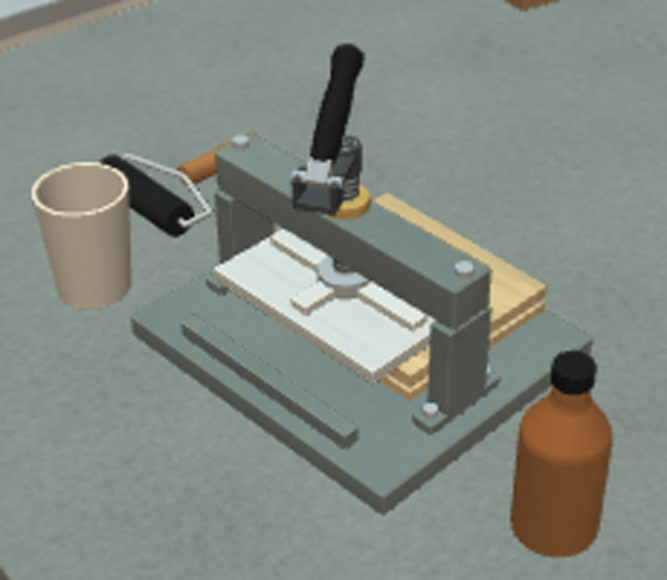

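```bash
python3 - <<'E'
from h import *
gt=grab_frame("top");gs=grab_frame("scene")
T=lambda p:np.array(p)/3.3+[230,130]
S=lambda p:np.array(p)/2.9+[180,110]
c=plane(gt,T([(204,119),(520,82),(550,352),(235,394)]),.024); print("bedT FL,FR,NR,NL\n",c[:,:2])
print("bedS FR,FL,NL\n",plane(gs,S([(133,322),(383,497),(590,342)]),.024)[:,:2])
m=c.mean(0);print("edges",np.linalg.norm(np.roll(c,-1,0)-c,axis=1))
p=plane(gt,T([(289,387),(503,362)]),.052);print("pack near L,R",p[:,:2],np.linalg.norm(p[1]-p[0]))
d=p[0]-p[1];print("pack yaw",np.degrees(np.arctan2(-d[0],d[1])))
ps=plane(gs,S([(380,196),(547,290)]),.052);print("pack S R?,L",ps[:,:2])
for a,b in((0,3),(1,2)):
    d=c[a]-c[b];print("yaw x",np.degrees(np.arctan2(d[1],d[0])))
for a,b in((0,1),(3,2)):
    d=c[a]-c[b];print("yaw y",np.degrees(np.arctan2(-d[0],d[1])))
print("end",tri(gt,T([(408,212)]),gs,S([(348,58)])))
print("hinge",tri(gt,T([(343,138)]),gs,S([(318,183)])))
print("crank nut", plane(gt,T([(382,212)]),.165))
E
```

```text
bedT FL,FR,NR,NL
 [[ 0.70630995  0.09812756]
 [ 0.73747653 -0.20609494]
 [ 0.47798154 -0.22787349]
 [ 0.44471295  0.07257044]]
bedS FR,FL,NL
 [[ 0.74218945 -0.18924819]
 [ 0.70456556  0.10694392]
 [ 0.45018765  0.07982809]]
edges [0.3058148  0.26040729 0.30228026 0.26284245]
pack near L,R [[ 0.45298727  0.02137323]
 [ 0.47174367 -0.17761514]] 0.19987039055070666
pack yaw 5.384721730245147
pack S R?,L [[ 0.47708288 -0.17355495]
 [ 0.45489078  0.02861205]]
yaw x 5.579891480818125
yaw x 4.797400714578265
yaw y 5.849355030778504
yaw y 6.318702678021551
end (array([ 0.60061962, -0.06791818,  0.28800748]), np.float64(0.003135743057084162))
hinge (array([ 0.66333352, -0.0243041 ,  0.22363971]), np.float64(0.002440436081700592))
crank nut [[ 0.60787411 -0.05923466  0.165     ]]
```

```bash
python3 - <<'E'
from h import *
gt=grab_frame("top");f=gt["frame"]
hsv=cv2.cvtColor(f,cv2.COLOR_RGB2HSV)
x0,y0,x1,y1=280,145,405,260
sub=hsv[y0:y1,x0:x1]
wood=cv2.inRange(sub,(8,45,100),(30,255,255)); white=cv2.inRange(sub,(90,0,140),(150,50,255));blk=cv2.inRange(sub,(0,0,0),(180,255,50))
vis=np.hstack([cv2.resize(m,None,fx=2,fy=2,interpolation=0) for m in(wood,white,blk)]);cv2.imwrite("pics/m1.png",vis)
for n,m,z in(("wood",wood,.052),("white",white,.080)):
    cs=[c for c in cv2.findContours(m,0,1)[0] if cv2.contourArea(c)>100]
    for c in cs:
        b=cv2.boxPoints(cv2.minAreaRect(c))+[x0,y0]
        P=plane(gt,b,z);print(n,cv2.contourArea(c),"\n",np.round(P[:,:2],4),np.round(np.linalg.norm(np.roll(P,-1,0)-P,axis=1),4))
E
```

```text
wood 1599.5 
 [[ 0.5353  0.029 ]
 [ 0.5533 -0.1684]
 [ 0.4718 -0.1755]
 [ 0.4543  0.0215]] [0.1982 0.0818 0.1978 0.0813]
white 792.5 
 [[ 0.5762  0.0294]
 [ 0.5985 -0.1578]
 [ 0.5565 -0.1626]
 [ 0.5345  0.0244]] [0.1886 0.0423 0.1883 0.042 ]
white 242.0 
 [[ 0.6629  0.0396]
 [ 0.6724 -0.0357]
 [ 0.6349 -0.0403]
 [ 0.6255  0.0349]] [0.0759 0.0378 0.0757 0.0378]
white 299.0 
 [[ 0.6749 -0.0582]
 [ 0.6852 -0.1474]
 [ 0.6473 -0.1514]
 [ 0.6372 -0.0623]] [0.0898 0.0381 0.0897 0.038 ]
```

View pics/m1.png

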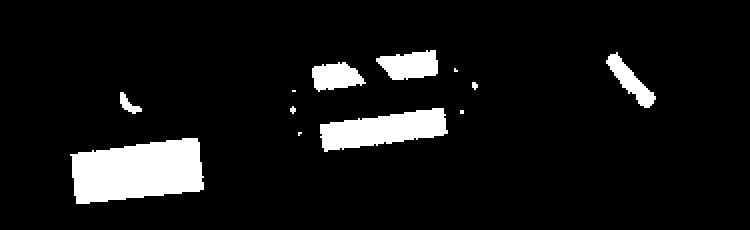

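```bash
cat >> h.py <<'E'
from scipy.spatial.transform import Rotation as R
def tool():
    s=state();q=s["tool_rot"];return s["tool_pos"],R.from_quat([q[1],q[2],q[3],q[0]]).as_matrix(),s
def goto(target,jawdir=None):
    """deltas: shift in current tool axes (cm) and twist deg bringing tool z to +-jawdir (horizontal)"""
    p,M,s=tool();print("shift cm (tool axes):",np.round(M.T@(np.array(target)-p)*100,2))
    if jawdir is not None:
        for sg in(1,-1):
            z=sg*np.array(jawdir);zl=M.T@z;print("twist",np.round(np.degrees(np.arctan2(zl[0],zl[2])),1))
YAW=np.radians(6.7);C=np.array([.610,-.061])
U=np.array([np.cos(YAW),np.sin(YAW),0]);V=np.array([-np.sin(YAW),np.cos(YAW),0])
def P(x,y,z): return np.r_[C,0]+x*U+y*V+[0,0,z]
E
python3 - <<'E'
from h import *
p,M,s=tool();print(p);print(M.round(3));print(s["joint_pos"].round(2))
for t in(P(-.185,-.004,.12),P(-.185,-.004,.018)): print(t);goto(t,V)
E
```

```text
[ 0.22818246 -0.5816938   0.23102799]
[[-0.931 -0.     0.365]
 [-0.365  0.    -0.931]
 [-0.    -1.    -0.   ]]
[-1.32  0.05  1.61  0.    1.48 -0.12]
[ 0.42673011 -0.08655677  0.12      ]
shift cm (tool axes): [-36.56  11.12 -38.84]
twist -165.3
twist 14.7
[ 0.42673011 -0.08655677  0.018     ]
shift cm (tool axes): [-36.56  21.32 -38.83]
twist -165.3
twist 14.7
```

```bash
python3 -m crank '[[[1,-4.1,0,-4.3,0],[1,-4.1,0,-4.3,0],[1,-4.1,0,-4.3,0],[1,-4.1,0,-4.3,0],[1,-4.1,0,-4.3,0],[1,-4.1,0,-4.3,0],[1,-4.1,0.5,-4.3,0],[1,-4.1,0.5,-4.3,0]]]'; python3 - <<'E'
from h import *
goto(P(-.185,-.004,.10),V)
E
```

```text
time: 1.35
tool_pos: [0.4084, -0.1401, 0.2216]
tool_rot: [-0.132, 0.131, -0.694, 0.695]
contact_force: [0.3, -0.4, 0.3]
gripper_width: 1.0
shift cm (tool axes): [-3.64 12.16 -4.33]
twist -165.3
twist 14.7
```

```bash
python3 -m crank '[[[1,-3.64,2,-4.33,0],[1,0,4,0,7.4],[1,0,5,0,7.3],[1,0,0,0,0]]]'; python3 - <<'E'
from h import *
goto(P(-.185,-.004,.018),V)
crop("top",(230,130,470,330),3.3,"t2")
E
```

```text
time: 1.85
tool_pos: [0.4228, -0.0867, 0.1073]
tool_rot: [0.039, -0.045, 0.707, -0.704]
contact_force: [-0.1, 0.1, -0.9]
gripper_width: 0.996
shift cm (tool axes): [-0.46  8.92  0.07]
twist -179.9
twist 0.1
```

View pics/t2.png

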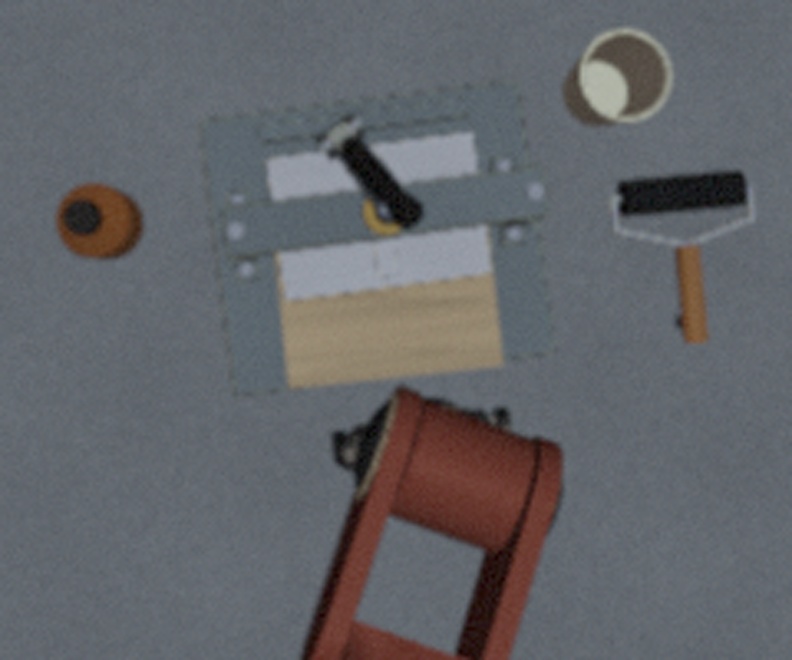

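```bash
python3 -m crank '[[[1,0,4.4,0,0],[1,0,4.3,0,0],[1,0,0,0,0],[1,-1,0,0,0],[1,-1,0,0,0],[1,-1,0,0,0],[1,-1,0,0,0]]]'; python3 - <<'E'
from h import *
goto(P(-.096,-.004,.020),V)
crop("scene",(180,110,410,310),2.9,"s3")
E
```

```text
time: 2.78
tool_pos: [0.4661, -0.084, 0.0257]
tool_rot: [-0.041, 0.043, -0.706, 0.706]
contact_force: [-7.1, -1.5, 6.1]
gripper_width: 1.001
shift cm (tool axes): [-4.96  0.56 -0.2 ]
twist -179.9
twist 0.1
```

View pics/s3.png

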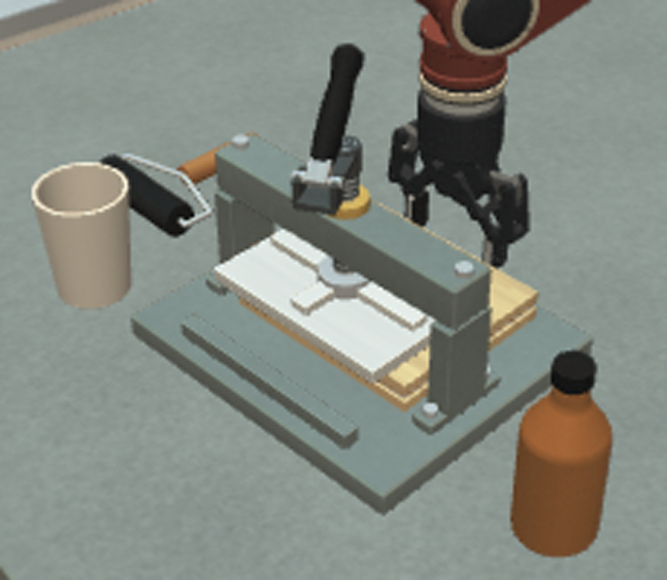

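```bash
python3 -m crank '[[[1,-0.7,0,0,0],[1,-0.7,0,0,0],[1,-0.7,0,0,0],[1,-0.7,0,0,0],[1,-0.6,0,0,0],[1,-0.5,0,0,0]]]'; python3 - <<'E'
from h import *
goto(P(-.096,-.004,.020),V)
crop("scene",(180,110,410,310),2.9,"s4")
E
```

```text
time: 3.58
tool_pos: [0.5042, -0.0791, 0.0252]
tool_rot: [-0.041, 0.043, -0.706, 0.706]
contact_force: [-7.6, -0.2, 5.7]
gripper_width: 1.0
shift cm (tool axes): [-1.12  0.51 -0.16]
twist -179.9
twist 0.1
```

View pics/s4.png

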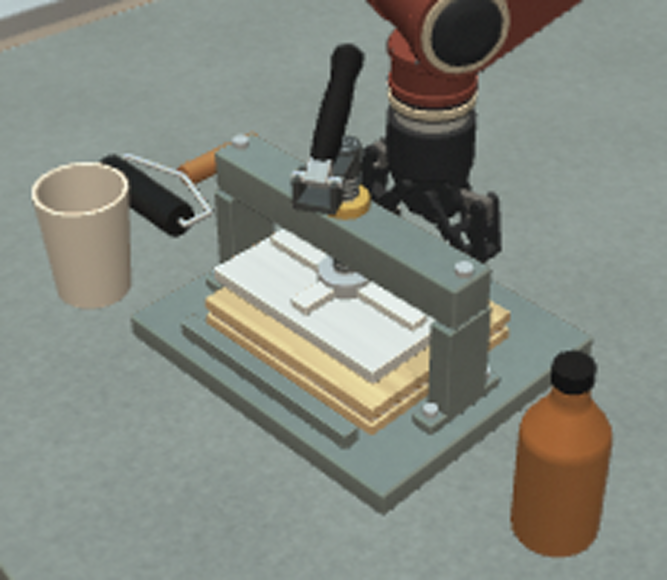

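```bash
python3 -m crank '[[[1,-0.4,0,0,0],[1,-0.4,0,0,0],[1,-0.3,0,0,0],[1,0,0,0,0]]]';python3 -m crank '[[[1,-0.2,0,0,0],[1,-0.2,0,0,0],[1,0,0,0,0]]]'; python3 - <<'E'
from h import *
goto(P(-.096,-.004,.020),V)
crop("scene",(180,110,410,310),2.9,"s5")
E
```

```text
time: 4.12
tool_pos: [0.5142, -0.0778, 0.0248]
tool_rot: [0.04, -0.043, 0.706, -0.706]
contact_force: [-9.4, -0.8, 6.3]
gripper_width: 1.002
time: 4.5
tool_pos: [0.5141, -0.0777, 0.0248]
tool_rot: [0.036, -0.047, 0.706, -0.706]
contact_force: [-27.7, -2.7, 21.6]
gripper_width: 1.0
shift cm (tool axes): [-0.12  0.48 -0.14]
twist -179.9
twist 0.1
```

View pics/s5.png

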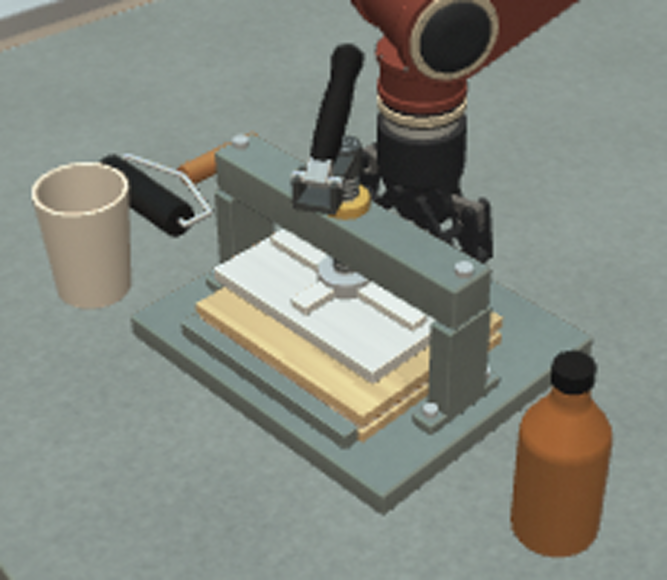

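```bash
python3 -m crank '[[[1,1,0,0,0],[1,3,0,0,0],[1,3,-3,0,0],[0,0,-6,0,0],[-1,0,-6,0,0],[-1,0,-6,0,0],[-1,0,-6,0,0],[-1,0,0,0,0]]]'; python3 - <<'E'
from h import *
g=crop("top",(230,130,470,330),3.3,"t6");crop("scene",(180,110,410,310),2.9,"s6")
f=g["frame"];x0,y0,x1,y1=280,145,405,260
w=cv2.inRange(cv2.cvtColor(f,cv2.COLOR_RGB2HSV)[y0:y1,x0:x1],(8,45,100),(30,255,255))
for c in cv2.findContours(w,0,1)[0]:
    if cv2.contourArea(c)>60:
        q=plane(g,cv2.boxPoints(cv2.minAreaRect(c))+[x0,y0],.052);print(np.c_[(q-np.r_[C,0])@U,(q-np.r_[C,0])@V].round(4))
E
```

```text
time: 5.55
tool_pos: [0.453, -0.0861, 0.3022]
tool_rot: [-0.046, 0.037, -0.704, 0.708]
contact_force: [-0.7, 0.3, 0.2]
gripper_width: 0.004
[[-0.0774  0.1142]
 [-0.0222  0.1005]
 [-0.0718 -0.0984]
 [-0.1272 -0.0842]]
[[0.0825 0.1014]
 [0.0844 0.0443]
 [0.0342 0.0428]
 [0.0324 0.0998]]
[[ 0.0832  0.0012]
 [ 0.0833 -0.096 ]
 [ 0.0687 -0.0959]
 [ 0.0687  0.0013]]
```

View pics/t6.png

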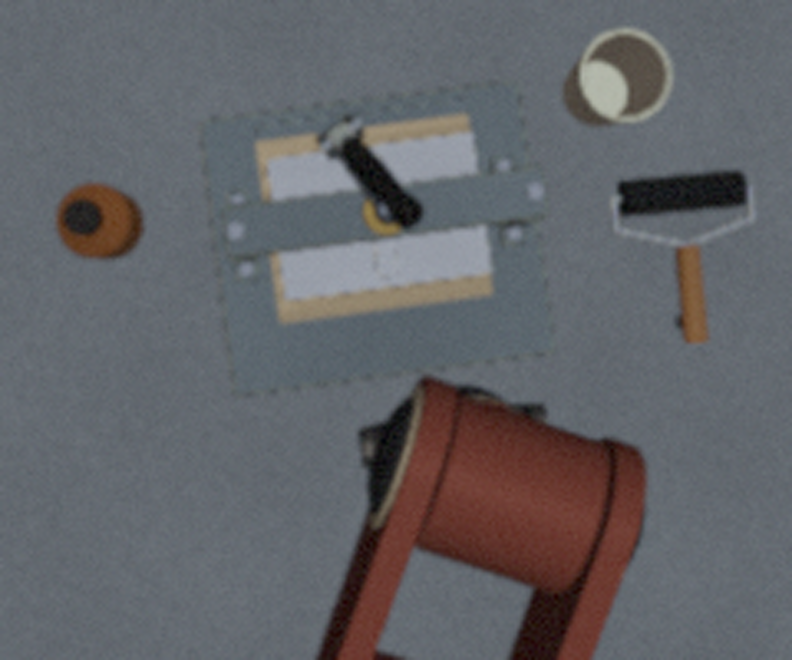

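View pics/s6.png

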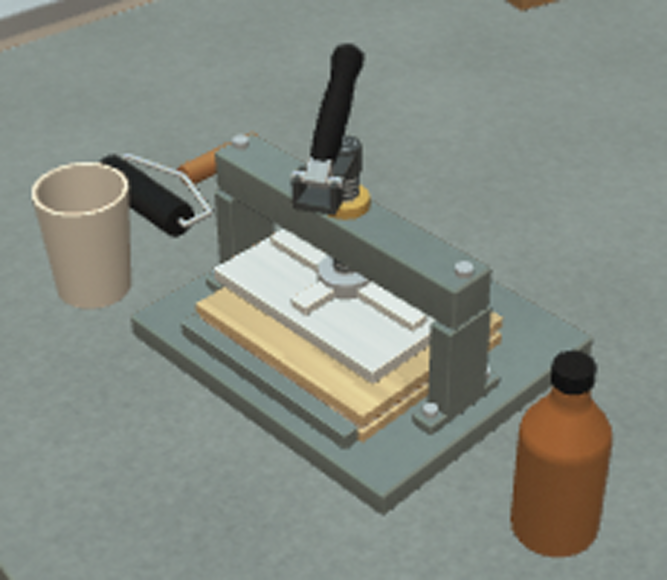

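```bash
cat >> h.py <<'E'
AX=np.array([.608,-.0625])
def A(r,deg,z): a=np.radians(deg);return np.array([AX[0]+r*np.cos(a),AX[1]+r*np.sin(a),z])
def tdir(deg): a=np.radians(deg);return np.array([-np.sin(a),np.cos(a),0])
E
python3 - <<'E'
from h import *
p,M,s=tool();print(p,s["joint_pos"].round(3));print(M.round(2))
goto(A(-.05,34.6,.33),tdir(34.6))
E
```

```text
[ 0.45059035 -0.08540771  0.29558143] [-0.35  -0.393  1.9    0.     1.631  1.103]
[[-0.99  0.    0.12]
 [-0.12 -0.   -0.99]
 [-0.   -1.    0.  ]]
shift cm (tool axes): [-11.49  -3.4    1.91]
twist 152.1
twist -27.9
```

```bash
python3 -m crank '[[[-1,-2,-3.4,0,0],[-1,-3.2,0,0.6,0],[-1,-3.2,0,0.6,0],[-1,-3.1,0,0.7,0],[-1,0,0,0,-10.4],[-1,0,0,0,-10.4],[-1,0,0,0,-10.4],[-1,0,0,0,-10.4]]]'; python3 -m crank '[[[-1,0,0,0,-10.4],[-1,0,0,0,-10.4],[-1,0,0,0,-10.4],[-1,0,0,0,-10.4],[-1,0,0,0,-10.4],[-1,0,0,0,-10.4],[-1,0,0,0,-10.4],[-1,0,0,0,-10.4]]]';python3 -m crank '[[[-1,0,0,0,-10.4],[-1,0,0,0,-10.4],[-1,0,0,0,-10.4],[-1,0,0,0,-10.4],[-1,0,0,0,-10.4],[-1,0,0,0,-10.4],[-1,0,0,0,-10.4],[-1,0,0,0,-10.4]]]'; python3 - <<'E'
from h import *
p,M,s=tool();print(p,s["joint_pos"].round(3));print(M.round(2))
goto(A(-.05,34.6,.268),tdir(34.6))
crop("top",(230,130,470,330),3.3,"t7");crop("scene",(180,80,410,280),2.9,"s7")
E
```

```text
time: 6.65
tool_pos: [0.5658, -0.0905, 0.3254]
tool_rot: [0.29, -0.292, 0.645, -0.643]
contact_force: [-0.2, -0.4, -0.1]
gripper_width: -0.002
time: 7.65
tool_pos: [0.5657, -0.0905, 0.3254]
tool_rot: [-0.646, 0.646, -0.29, 0.287]
contact_force: [0.4, 0.9, -0.4]
gripper_width: 0.001
time: 8.65
tool_pos: [0.5657, -0.0905, 0.3254]
tool_rot: [0.675, -0.673, -0.212, 0.214]
contact_force: [-0.0, -0.2, -0.3]
gripper_width: -0.001
[ 0.56571597 -0.09045116  0.32541632] [-0.289 -0.107  1.615  0.     1.638 -2.472]
[[ 0.82 -0.   -0.57]
 [ 0.57  0.    0.82]
 [-0.   -1.    0.  ]]
shift cm (tool axes): [ 0.08  5.74 -0.12]
twist 0.5
twist -179.5
```

View pics/s7.png

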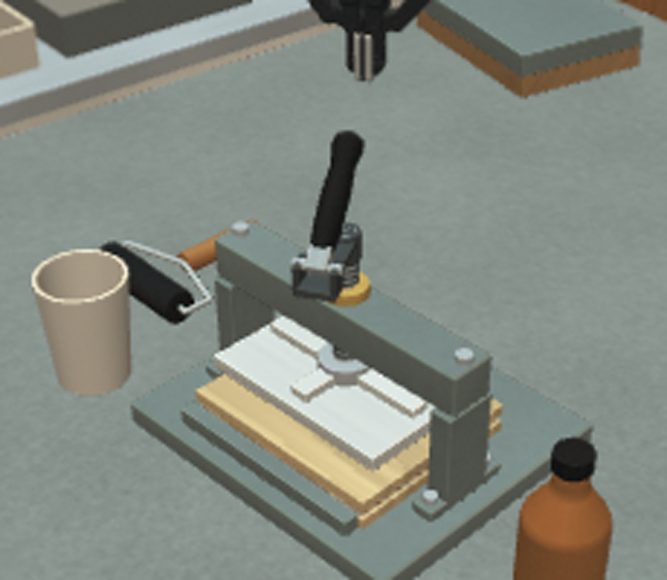

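View pics/t7.png

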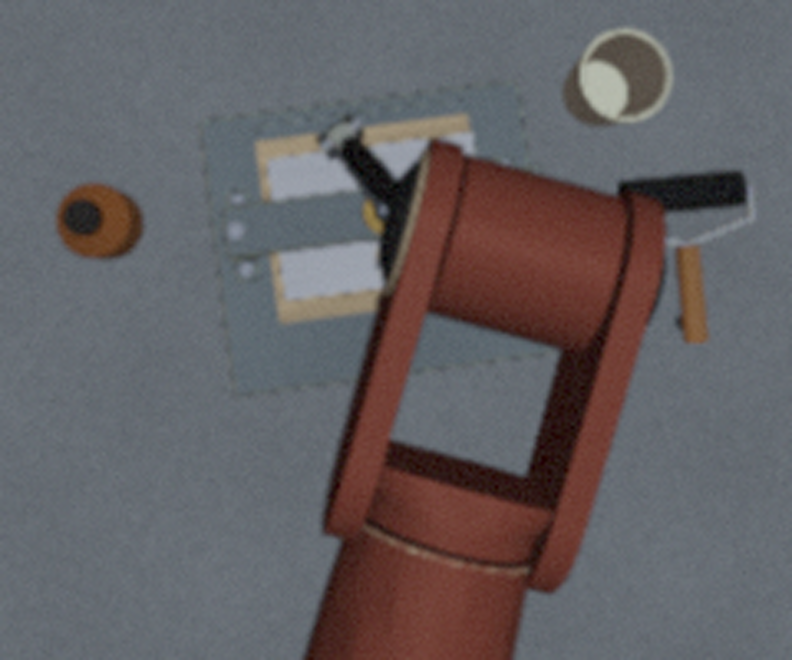

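```bash
python3 - <<'E'
from h import *
gs=grab_frame("scene");p,M,s=tool()
q=proj(gs,p);print(p,q,(q-[180,80])*2.9)
for d in np.eye(3)*.01: print((proj(gs,p+d)-q).round(2))
E
```

```text
[ 0.56579118 -0.09051312  0.32606222] [[305.25459535 105.98777009]] [[363.23832651  75.36453325]]
[[-3.54  1.25]]
[[2.86 1.61]]
[[ 0.02 -4.17]]
```

```bash
python3 - <<'E'
from h import *
gt=grab_frame("top");gs=grab_frame("scene")
T=lambda p:np.array(p)/3.3+[230,130]
S=lambda p:np.array(p)/2.9+[180,110]-[1.3,1]
print("end ball",tri(gt,T([(408,212)]),gs,S([(348,58)])))
print("hinge",tri(gt,T([(343,138)]),gs,S([(318,183)])))
print("bedS FR,FL,NL\n",plane(gs,S([(133,322),(383,497),(590,342)]),.024)[:,:2])
E
```

```text
end ball (array([ 0.601662  , -0.06871714,  0.29028244]), np.float64(7.679074811969253e-05))
hinge (array([ 0.66423265, -0.02518957,  0.22591646]), np.float64(0.0005691486868839925))
bedS FR,FL,NL
 [[ 0.74265955 -0.19470399]
 [ 0.70488642  0.10284022]
 [ 0.44992928  0.07507463]]
```

```bash
python3 -m crank '[[[-1,0,3,-0.1,0],[-1,0,2.7,0,0],[-1,0.6,0,0,0],[-1,0.8,0,0,0],[-1,0.7,0,0,0],[-1,0.7,0,0,0],[-1,0.6,0,0,0],[-1,0.6,-0.2,0,0]]]'; python3 - <<'E'
from h import *
goto(A(.047,34.6,.295),tdir(34.6))
crop("scene",(180,80,410,280),2.9,"s8")
E
```

```text
time: 9.9
tool_pos: [0.591, -0.0762, 0.2806]
tool_rot: [-0.672, 0.679, 0.199, -0.219]
contact_force: [-53.8, -20.8, 37.6]
gripper_width: 0.002
shift cm (tool axes): [ 6.83 -1.65  0.19]
twist -0.2
twist 179.8
```

View pics/s8.png

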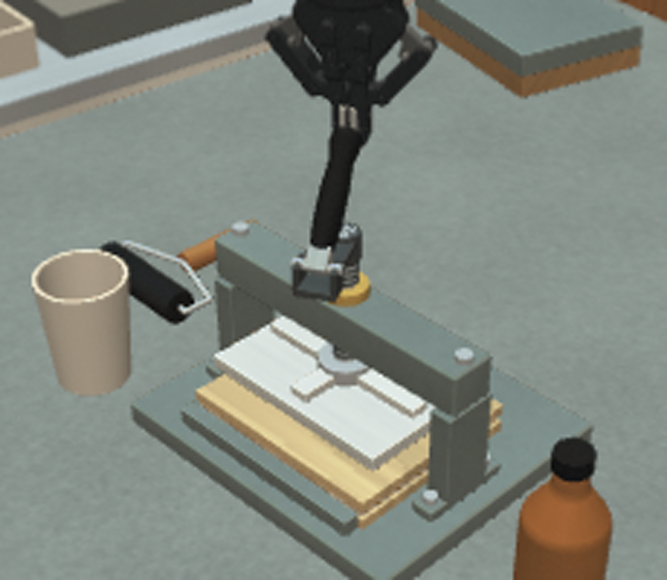

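```bash
python3 -m crank '[[[-1,-1.5,0,0,0],[-1,-1.5,0.5,0,0],[-1,0,0.4,0,0],[-1,0,0,0,0]]]'; python3 - <<'E'
from h import *
p,M,s=tool();print(p,s["contact_force"],M.round(3)[:,0])
goto(A(-.038,34.6,.262),tdir(34.6))
crop("scene",(180,80,410,280),2.9,"s9")
E
```

```text
time: 10.45
tool_pos: [0.5749, -0.0854, 0.263]
tool_rot: [0.675, -0.674, -0.211, 0.212]
contact_force: [-0.6, -0.5, 1.1]
gripper_width: 0.002
[ 0.57494517 -0.08544273  0.26303562] [-0.59491476 -0.53390376  1.11748862] [ 0.822  0.57  -0.001]
shift cm (tool axes): [0.22 0.1  0.01]
twist 0.1
twist -179.9
```

View pics/s9.png

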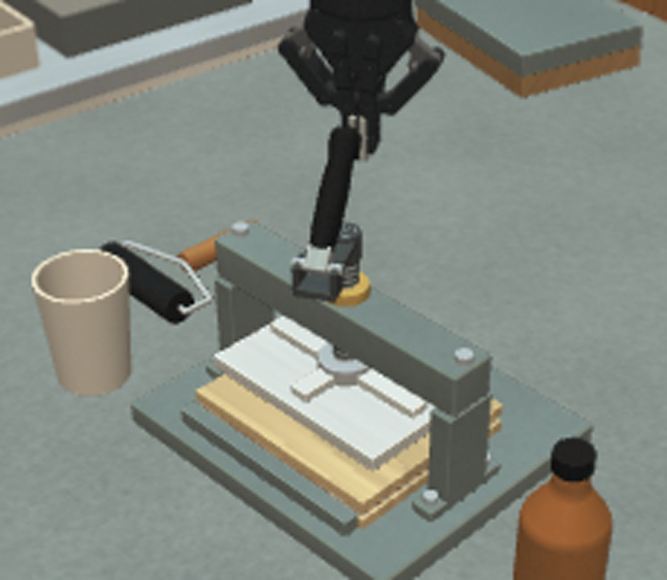

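```bash
python3 -m crank '[[[-1,0.8,0,0,0],[-1,0.4,-0.2,0,0],[-1,0.5,-0.6,0,0],[-1,0.6,-0.7,0,0]]]'; python3 - <<'E'
from h import *
p,M,s=tool();print(p,s["contact_force"])
goto(A(-.038,34.6,.262),tdir(34.6))
crop("scene",(180,80,410,280),2.9,"s10")
E
```

```text
time: 11.0
tool_pos: [0.5934, -0.073, 0.2789]
tool_rot: [0.675, -0.675, -0.21, 0.212]
contact_force: [-3.2, -2.5, -2.2]
gripper_width: 0.004
[ 0.59342268 -0.07295382  0.27890123] [-3.16302838 -2.45155217 -2.23762656]
shift cm (tool axes): [-2.    1.7   0.03]
twist 0.1
twist -179.9
```

View pics/s10.png

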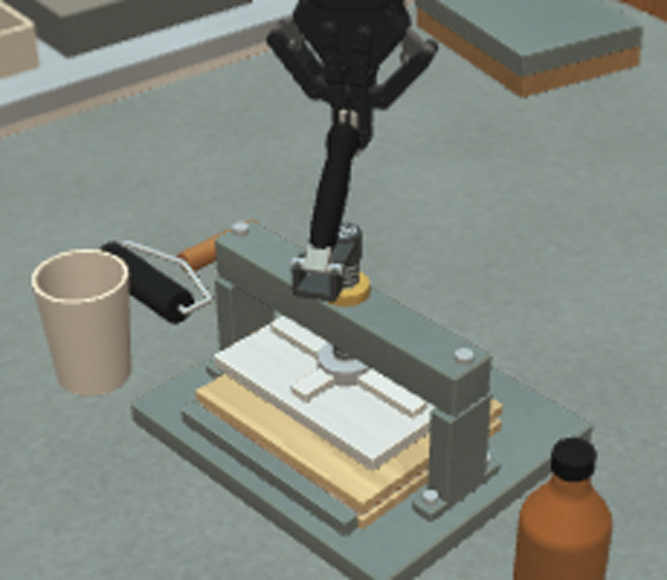

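```bash
python3 -m crank '[[[-1,0.7,-0.6,0,0],[-1,0.75,-0.5,0,0],[-1,0.8,-0.45,0,0],[-1,0.85,-0.4,0,0]]]'; python3 - <<'E'
from h import *
p,M,s=tool();print(p,s["contact_force"])
goto(A(0.047,34.6,.30),tdir(34.6))
crop("scene",(180,80,410,280),2.9,"s11")
E
```

```text
time: 11.55
tool_pos: [0.6189, -0.0562, 0.3018]
tool_rot: [-0.674, 0.676, 0.21, -0.211]
contact_force: [-8.2, -3.5, 6.5]
gripper_width: -0.003
[ 0.61892952 -0.05615625  0.30175897] [-8.17195899 -3.51217407  6.50682554]
shift cm (tool axes): [3.44 0.17 0.1 ]
twist 0.1
twist -179.9
```

View pics/s11.png

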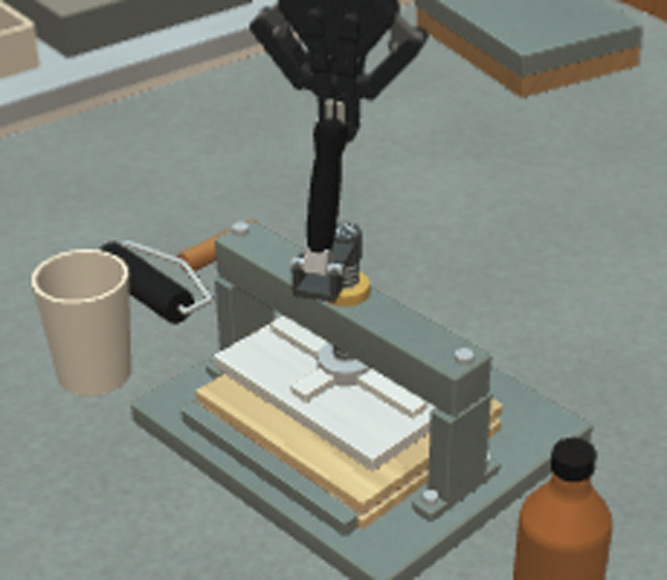

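```bash
python3 -m crank '[[[-1,0.85,-0.3,0,0],[-1,0.85,-0.2,0,0],[-1,0.7,-0.1,0,0],[-1,0.5,0,0,0]]]'; python3 - <<'E'
from h import *
p,M,s=tool();print(p,s["contact_force"])
goto(A(0.047,34.6,.30),tdir(34.6))
crop("scene",(180,80,410,280),2.9,"s12")
E
```

```text
time: 12.1
tool_pos: [0.6437, -0.0393, 0.3072]
tool_rot: [-0.674, 0.676, 0.211, -0.21]
contact_force: [-4.9, -2.4, 3.6]
gripper_width: 0.0
[ 0.64366119 -0.03929658  0.30721882] [-4.92952253 -2.40424809  3.61961464]
shift cm (tool axes): [0.45 0.72 0.12]
twist 0.1
twist -179.9
```

View pics/s12.png

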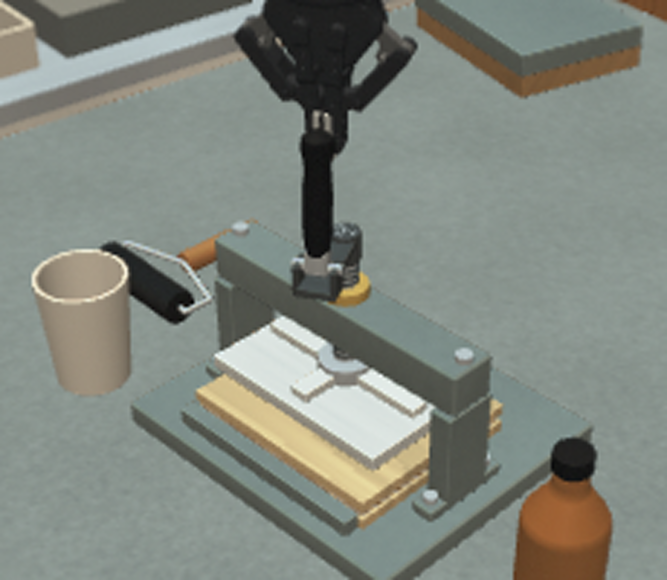

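Nearly up; I'll continue in small steps until the force rises at the end stop.

```bash
python3 -m crank '[[[-1,0.3,0.1,0,0],[-1,0.3,0,0,0],[-1,0,0,0,0]]]'; python3 -m crank '[[[-1,0.3,0,0,0],[-1,0,0,0,0]]]';python3 -m crank '[[[-1,0.2,0,0,0],[-1,0,0,0,0]]]'; python3 - <<'E'
from h import *
p,M,s=tool();print(p,s["contact_force"])
crop("scene",(180,80,410,280),2.9,"s13")
E
```

```text
time: 12.52
tool_pos: [0.6481, -0.0358, 0.3047]
tool_rot: [-0.675, 0.675, 0.211, -0.211]
contact_force: [-4.9, -3.6, 5.1]
gripper_width: 0.003
time: 12.78
tool_pos: [0.6486, -0.0356, 0.3047]
tool_rot: [-0.674, 0.676, 0.208, -0.213]
contact_force: [-13.4, -7.2, 6.5]
gripper_width: -0.001
time: 13.02
tool_pos: [0.6489, -0.0355, 0.3047]
tool_rot: [-0.674, 0.676, 0.206, -0.214]
contact_force: [-19.3, -10.6, 7.6]
gripper_width: -0.002
[ 0.6488538  -0.0355427   0.30466928] [-19.30237007 -10.55835959   7.55645693]
```

View pics/s13.png

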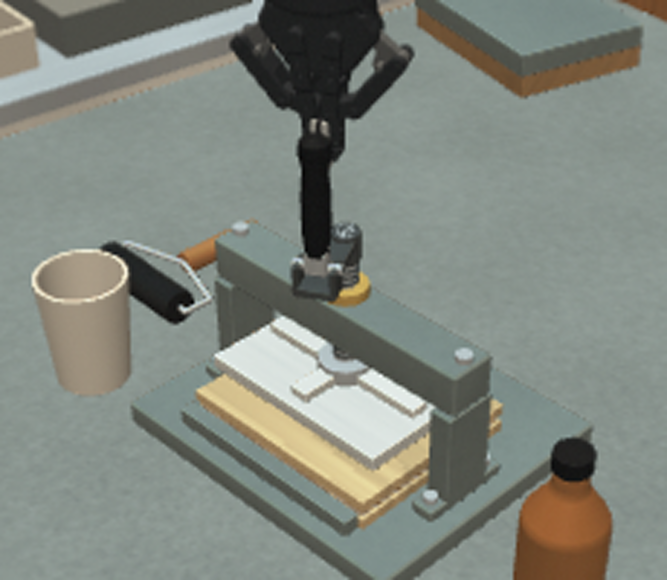

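```bash
python3 -m crank '[[[-1,-1.5,0,0,0],[-1,-2,-3,0,0],[0.2,-1,-5,0,0],[0.2,0,0,0,0]]]'; python3 - <<'E'
from h import *
p,M,s=tool();print(p,s["contact_force"],s["gripper_width"],s["joint_pos"].round(2))
crop("scene",(240,110,340,200),7,"s14");crop("top",(290,130,410,230),6.5,"t14")
E
```

```text
time: 13.58
tool_pos: [0.6169, -0.0581, 0.3899]
tool_rot: [-0.673, 0.676, 0.215, -0.207]
contact_force: [0.6, 1.0, 0.1]
gripper_width: 0.42
[ 0.61685715 -0.0581481   0.38987099] [0.59153577 0.98265583 0.13944346] 0.4202936908513533 [-0.21 -0.01  1.42  0.    1.72 -2.39]
```

View pics/s14.png

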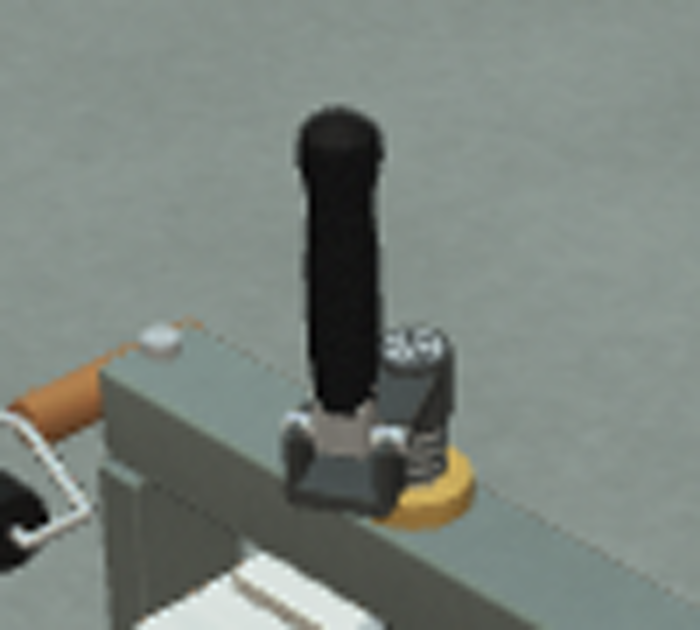

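View pics/t14.png

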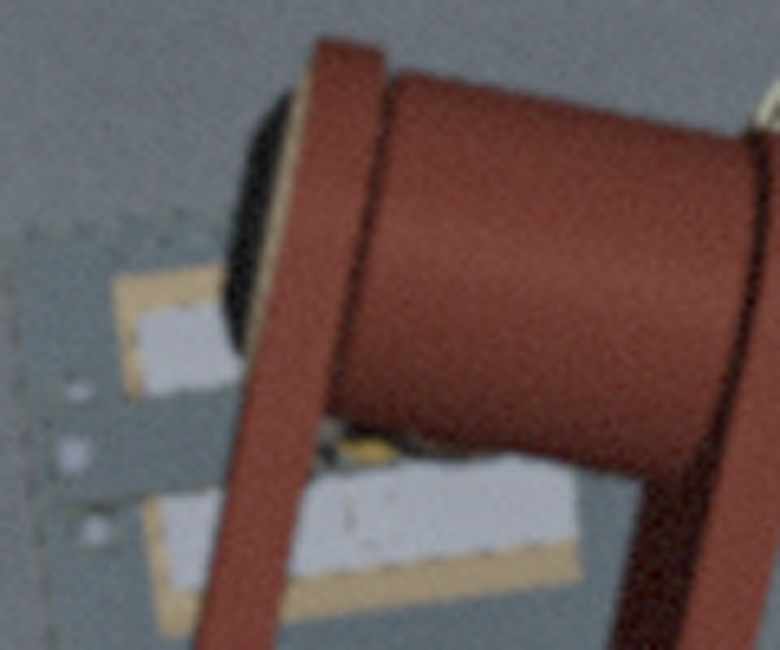

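```bash
python3 - <<'E'
from h import *
gs=grab_frame("scene")
S=lambda p:np.array(p)/7+[240,110]-[1.3,1]
b=plane(gs,S([(340,150)]),.3215)[0];h=plane(gs,S([(344,432)]),.226)[0];n=plane(gs,S([(418,345)]),.215)[0]
print("ball",b,"hinge",h,"hubtop",n)
iS=lambda P:((proj(gs,P)+[1.3,1])-[240,110])*7
print(iS([[.668,-.0215,.226],[.668,-.0215,.334],[.610,-.0612,.215]]))
E
```

```text
ball [ 0.6588573  -0.03354524  0.3215    ] hinge [ 0.66210463 -0.03026536  0.226     ] hubtop [ 0.60249229 -0.06922815  0.215     ]
[[346.01132044 451.16636616]
 [339.15238296 137.13675883]
 [415.13324044 363.12019437]]
```

```bash
sed -i 's/^AX=.*/AX=np.array([.610,-.0612])/' h.py; cat >> h.py <<'E'
def where():
    p,M,s=tool();d=p[:2]-AX;print("r %.4f ang %.1f toolx %.1f z %.4f j6 %.2f w %.3f"%(np.hypot(*d),np.degrees(np.arctan2(d[1],d[0])),np.degrees(np.arctan2(M[1,0],M[0,0])),p[2],s["joint_pos"][5],s["gripper_width"]))
    F=M.T@s["contact_force"];print("F tool",F.round(1),"t",s["time"])
E
python3 - <<'E'
from h import *
where();goto(A(.07,34.6,.278),tdir(34.6))
E
```

```text
r 0.0065 ang 33.5 toolx 34.7 z 0.3827 j6 -2.39 w 0.596
F tool [ 0.4  1.  -0.5] t 13.725
shift cm (tool axes): [ 6.340e+00  1.047e+01 -1.000e-02]
twist 0.1
twist -179.9
```

```bash
python3 -m crank '[[[0.2,3.2,0,0,0],[0.2,3.1,0,0,0],[0.2,0,1.5,0,0],[0.2,0,2,0,0],[0.2,0,1.5,0,0],[0.2,0,0,0,0]]]'; python3 - <<'E'
from h import *
where();goto(A(.07,34.6,.278),tdir(34.6))
crop("scene",(240,70,340,200),5,"s15")
E
```

```text
time: 14.48
tool_pos: [0.6658, -0.0224, 0.3308]
tool_rot: [0.676, -0.674, -0.209, 0.212]
contact_force: [0.1, -0.1, -0.8]
gripper_width: 0.6
r 0.0680 ang 34.8 toolx 34.7 z 0.3308 j6 -2.32 w 0.600
F tool [ 0.   0.8 -0.1] t 14.475
shift cm (tool axes): [ 0.22  5.28 -0.04]
twist 0.1
twist -179.9
```

View pics/s15.png

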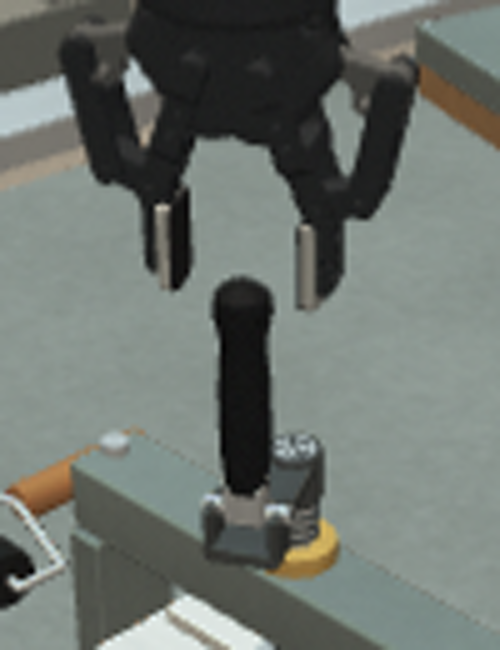

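```bash
python3 -m crank '[[[0.2,0.2,2,0,0],[0.2,0,2,0,0],[0.2,0,1.2,0,0],[-0.34,0,0,0,0],[-0.34,0,0,0,0],[-0.34,0,0,0,0],[-0.34,0,0,0,0]]]'; python3 - <<'E'
from h import *
where()
crop("scene",(240,70,340,200),5,"s16")
E
```

```text
time: 15.4
tool_pos: [0.6691, -0.0211, 0.2827]
tool_rot: [-0.675, 0.675, 0.211, -0.211]
contact_force: [0.1, -0.7, 0.5]
gripper_width: 0.328
r 0.0714 ang 34.2 toolx 34.7 z 0.2827 j6 -2.32 w 0.328
F tool [-0.3 -0.5 -0.6] t 15.4
```

View pics/s16.png

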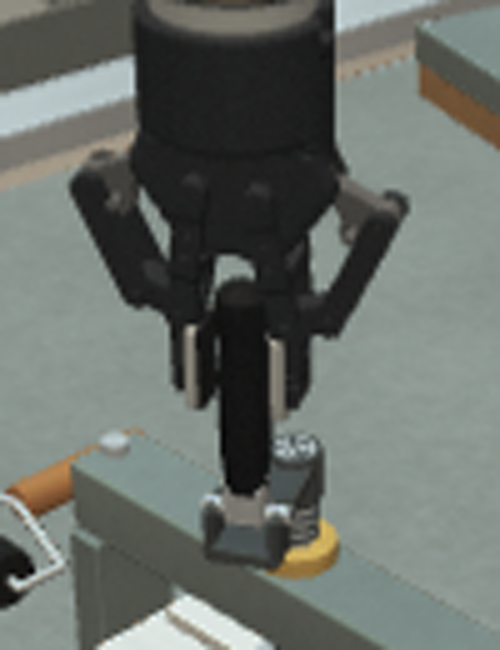

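```bash
python3 -m crank '[[[-0.34,-0.1,0.03,-1.2,10],[-0.34,-0.1,0.03,-1.2,10],[-0.34,-0.1,0.03,-1.2,10],[-0.34,-0.1,0.03,-1.2,10]]]'; python3 - <<'E'
from h import *
where()
crop("scene",(240,70,340,200),5,"s17")
E
```

```text
time: 15.95
tool_pos: [0.6815, -0.0661, 0.281]
tool_rot: [0.707, -0.706, 0.034, -0.035]
contact_force: [0.7, 3.4, -0.7]
gripper_width: 0.333
r 0.0717 ang -3.9 toolx -5.6 z 0.2810 j6 -1.68 w 0.333
F tool [0.4 0.7 3.4] t 15.95
```

View pics/s17.png

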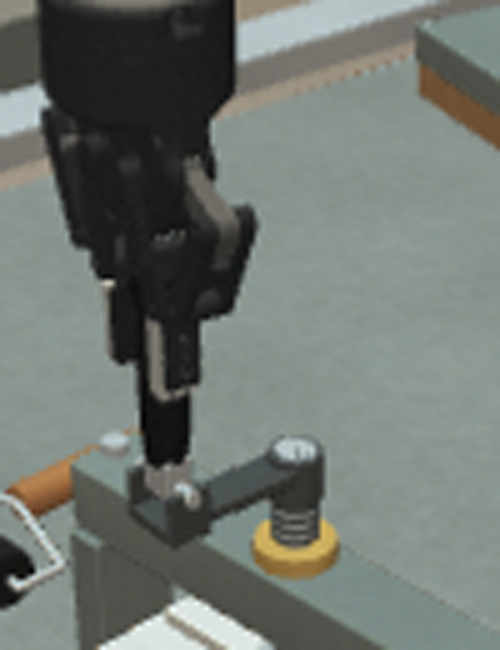

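```bash
python3 -m crank '[[[-0.34,-0.11,0.03,-1.23,10],[-0.34,-0.11,0.03,-1.23,10],[-0.34,-0.11,0.03,-1.23,10],[-0.34,-0.11,0.03,-1.23,10],[-0.34,-0.11,0.03,-1.23,10],[-0.34,-0.11,0.03,-1.23,10],[-0.34,-0.11,0.03,-1.23,10],[-0.34,-0.11,0.03,-1.23,10]]]'; python3 - <<'E'
from h import *
where()
crop("scene",(240,70,340,200),5,"s18")
E
```

```text
time: 17.0
tool_pos: [0.6165, -0.1313, 0.2784]
tool_rot: [0.519, -0.519, 0.479, -0.481]
contact_force: [2.1, -1.2, -1.2]
gripper_width: 0.33
r 0.0704 ang -84.7 toolx -85.5 z 0.2784 j6 -0.41 w 0.330
F tool [1.3 1.2 2. ] t 17.0
```

View pics/s18.png

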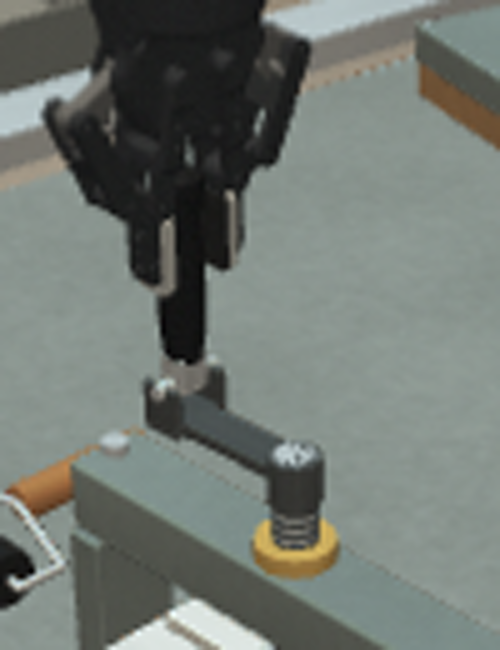

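```bash
python3 -m crank '[[[-0.34,-0.11,0.03,-1.23,10],[-0.34,-0.11,0.03,-1.23,10],[-0.34,-0.11,0.03,-1.23,10],[-0.34,-0.11,0.03,-1.23,10],[-0.34,-0.11,0.03,-1.23,10],[-0.34,-0.11,0.03,-1.23,10],[-0.34,-0.11,0.03,-1.23,10],[-0.34,-0.11,0.03,-1.23,10]]]'; python3 - <<'E'
from h import *
where()
crop("scene",(240,70,340,200),5,"s19")
E
```

```text
time: 18.05
tool_pos: [0.5419, -0.078, 0.2759]
tool_rot: [-0.09, 0.09, -0.701, 0.702]
contact_force: [2.1, -1.8, -1.0]
gripper_width: 0.326
r 0.0702 ang -166.1 toolx -165.4 z 0.2759 j6 1.04 w 0.326
F tool [-1.5  1.   2.3] t 18.05
```

View pics/s19.png

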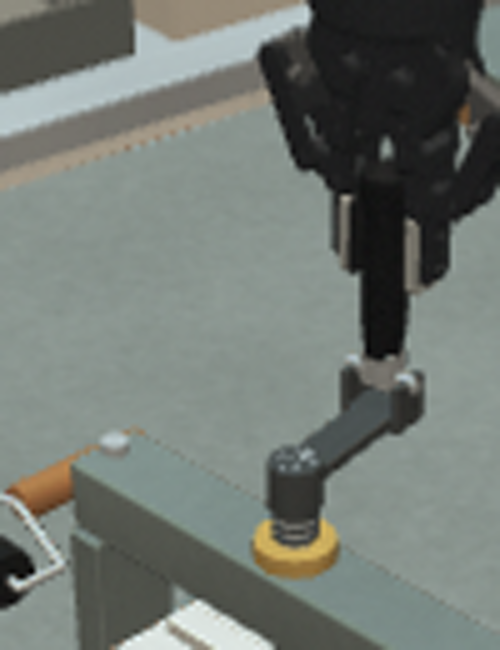

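```bash
python3 -m crank '[[[-0.34,-0.11,0.03,-1.22,10],[-0.34,-0.11,0.03,-1.22,10],[-0.34,-0.11,0.03,-1.22,10],[-0.34,-0.11,0.03,-1.22,10],[-0.34,-0.11,0.03,-1.22,10],[-0.34,-0.11,0.03,-1.22,10],[-0.34,-0.11,0.03,-1.22,10],[-0.34,0,0,0,0]]]'; python3 - <<'E'
from h import *
where()
crop("scene",(240,70,340,200),5,"s20")
E
```

```text
time: 19.1
tool_pos: [0.5703, -0.002, 0.2737]
tool_rot: [-0.326, 0.326, 0.628, -0.628]
contact_force: [0.0, 0.3, 0.1]
gripper_width: 0.328
r 0.0713 ang 123.8 toolx 125.1 z 0.2737 j6 2.39 w 0.328
F tool [ 0.2 -0.1 -0.2] t 19.1
```

View pics/s20.png

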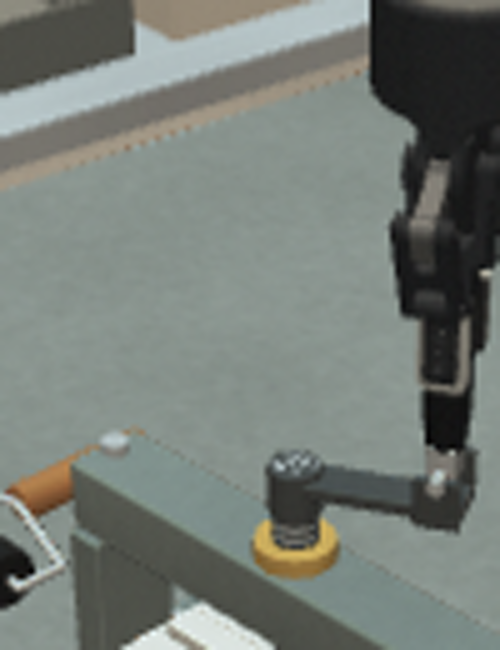

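```bash
python3 -m crank '[[[0.2,0,0,0,0],[0.2,0,0,0,0],[0.2,0,-3,0,0],[0.2,0,-4,0,0],[0.2,0,-3,0,0],[0.2,0,0,0,-10],[0.2,0,0,0,-10],[0.2,0,0,0,-10]]]' | head -1; python3 -m crank '[[[0.2,0,0,0,-10],[0.2,0,0,0,-10],[0.2,0,0,0,-10],[0.2,0,0,0,-10],[0.2,0,0,0,-10],[0.2,0,0,0,-10],[0.2,0,0,0,-10],[0.2,0,0,0,-10]]]' | head -1;  python3 -m crank '[[[0.2,0,0,0,-10],[0.2,0,0,0,-10],[0.2,0,0,0,-10],[0.2,0,0,0,-10],[0.2,0,0,0,-10],[0.2,0,0,0,-10],[0.2,0,0,0,-10],[0.2,0,0,0,0]]]'; python3 - <<'E'
from h import *
where();goto(A(.0705,124.3,.272),tdir(125))
crop("scene",(240,60,360,200),4.5,"s21")
E
```

```text
time: 20.15
time: 21.15
time: 22.15
tool_pos: [0.5699, -0.0025, 0.3738]
tool_rot: [0.626, -0.626, 0.328, -0.328]
contact_force: [0.3, 0.3, 0.2]
gripper_width: 0.603
r 0.0711 ang 124.3 toolx -55.4 z 0.3738 j6 -0.74 w 0.603
F tool [-0.1 -0.2  0.4] t 22.15
shift cm (tool axes): [ 0.06 10.18  0.  ]
twist 179.6
twist -0.4
```

View pics/s21.png

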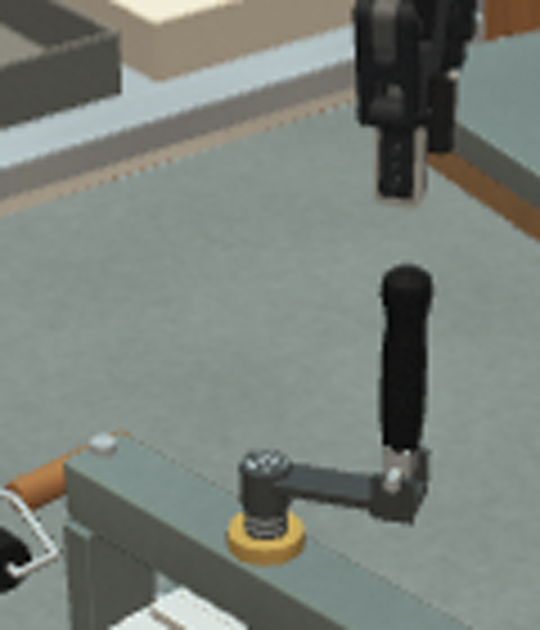

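```bash
python3 -m crank '[[[0.2,0,4,0,0],[0.2,0,3.2,0,0],[0.2,0,3,0,0],[-0.34,0,0,0,0],[-0.34,0,0,0,0],[-0.34,0,0,0,0],[-0.34,0.11,0.03,1.22,10],[-0.34,0.11,0.03,1.22,10]]]'; python3 - <<'E'
from h import *
where()
crop("scene",(240,60,360,200),4.5,"s22")
E
```

```text
time: 23.2
tool_pos: [0.5927, 0.0074, 0.2729]
tool_rot: [-0.558, 0.559, -0.433, 0.434]
contact_force: [-1.3, -1.7, 0.4]
gripper_width: 0.333
r 0.0707 ang 104.1 toolx -75.6 z 0.2729 j6 -0.36 w 0.333
F tool [ 1.4 -0.4 -1.7] t 23.2
```

View pics/s22.png

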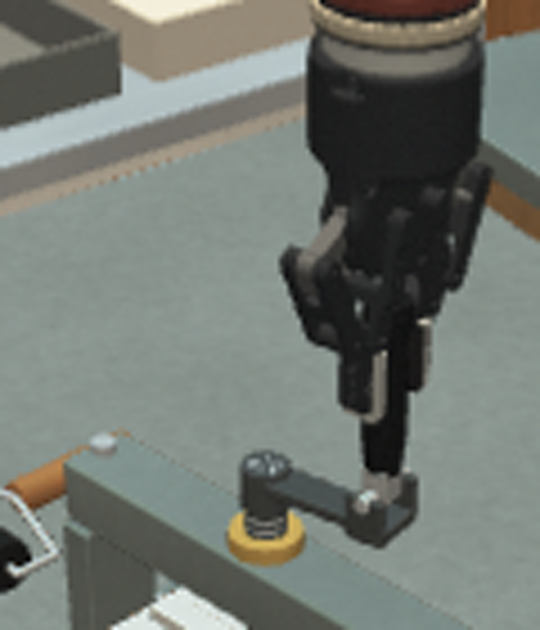

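```bash
python3 -m crank '[[[-0.34,0.11,0.03,1.23,10],[-0.34,0.11,0.03,1.23,10],[-0.34,0.11,0.03,1.23,10],[-0.34,0.11,0.03,1.23,10],[-0.34,0.11,0.03,1.23,10],[-0.34,0.11,0.03,1.23,10],[-0.34,0.11,0.03,1.23,10],[-0.34,0.11,0.03,1.23,10]]]'; python3 - <<'E'
from h import *
where()
E
python3 -m crank '[[[-0.34,0.11,0.03,1.23,10],[-0.34,0.11,0.03,1.23,10],[-0.34,0.11,0.03,1.23,10],[-0.34,0.11,0.03,1.23,10],[-0.34,0.11,0.03,1.23,10]]]'; python3 - <<'E'
from h import *
where()
crop("scene",(180,60,390,260),3,"s23")
E
```

```text
time: 24.25
tool_pos: [0.6748, -0.0308, 0.2697]
tool_rot: [0.151, -0.15, 0.691, -0.691]
contact_force: [-2.8, 1.9, 0.3]
gripper_width: 0.329
r 0.0716 ang 25.1 toolx -155.4 z 0.2697 j6 0.99 w 0.329
F tool [ 1.7 -0.3 -2.9] t 24.25
time: 24.88
tool_pos: [0.6751, -0.0908, 0.2683]
tool_rot: [-0.155, 0.157, 0.69, -0.689]
contact_force: [2.8, 2.7, -2.1]
gripper_width: 0.333
r 0.0715 ang -24.5 toolx 154.6 z 0.2683 j6 1.77 w 0.333
F tool [-1.3  2.1 -3.6] t 24.875
```

View pics/s23.png

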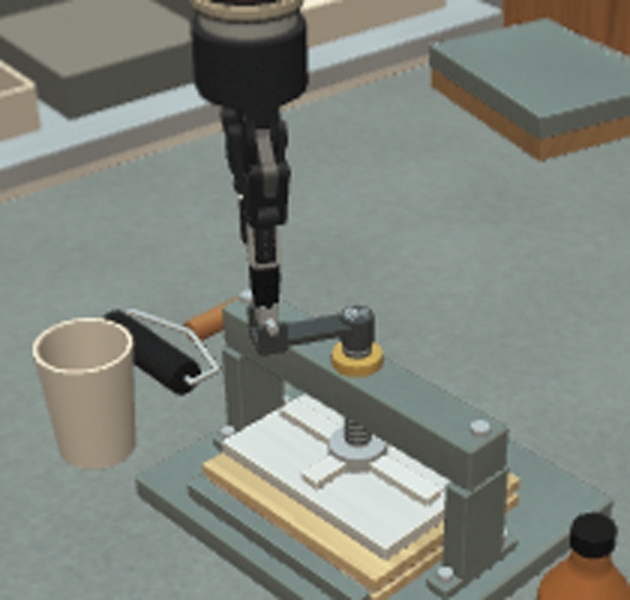

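```bash
python3 -m crank '[[[-0.34,0.03,0.02,0.62,5],[-0.34,0.03,0.02,0.62,5],[-0.34,0.03,0.02,0.62,5],[-0.34,0.03,0.02,0.62,5],[-0.34,0,0,0,0]]]'; python3 - <<'E'
from h import *
where()
E
python3 -m crank '[[[-0.34,0.02,0,0.37,3],[-0.34,0.02,0,0.37,3],[-0.34,0,0,0,0]]]'; python3 - <<'E'
from h import *
where()
E
```

```text
time: 25.55
tool_pos: [0.6601, -0.1114, 0.2675]
tool_rot: [-0.27, 0.272, 0.653, -0.653]
contact_force: [-0.1, -0.0, 0.1]
gripper_width: 0.329
r 0.0709 ang -45.1 toolx 134.9 z 0.2675 j6 2.08 w 0.329
F tool [ 0.  -0.1  0.1] t 25.55
time: 25.92
tool_pos: [0.6544, -0.1159, 0.2672]
tool_rot: [-0.305, 0.305, 0.638, -0.638]
contact_force: [2.0, 1.1, 0.3]
gripper_width: 0.332
r 0.0705 ang -50.9 toolx 128.9 z 0.2672 j6 2.18 w 0.332
F tool [-0.4 -0.3 -2.2] t 25.925
```

```bash
python3 -m crank '[[[-0.34,0.02,0,0.37,3],[-0.34,0.02,0,0.37,3],[-0.34,0,0,0,0]]]'; python3 - <<'E'
from h import *
where()
E
python3 -m crank '[[[-0.34,0.02,0,0.37,3],[-0.34,0,0,0,0]]]'; python3 - <<'E'
from h import *
where()
E
python3 -m crank '[[[-0.34,0.02,0,0.37,3],[-0.34,0,0,0,0]]]'; python3 - <<'E'
from h import *
where()
E
```

```text
time: 26.3
tool_pos: [0.6481, -0.1201, 0.2669]
tool_rot: [-0.338, 0.338, 0.621, -0.621]
contact_force: [2.0, 0.5, -0.4]
gripper_width: 0.325
r 0.0702 ang -57.1 toolx 122.9 z 0.2669 j6 2.27 w 0.325
F tool [-0.7  0.4 -2. ] t 26.3
time: 26.55
tool_pos: [0.6454, -0.1217, 0.2668]
tool_rot: [-0.354, 0.355, 0.612, -0.612]
contact_force: [5.7, 1.2, -0.7]
gripper_width: 0.332
r 0.0701 ang -59.6 toolx 119.9 z 0.2668 j6 2.32 w 0.332
F tool [-1.8  0.7 -5.5] t 26.55
time: 26.8
tool_pos: [0.6427, -0.1231, 0.2669]
tool_rot: [-0.369, 0.371, 0.603, -0.602]
contact_force: [7.9, 1.4, -0.5]
gripper_width: 0.329
r 0.0700 ang -62.1 toolx 116.9 z 0.2669 j6 2.37 w 0.329
F tool [-2.3  0.6 -7.7] t 26.8
```

```bash
python3 -m crank '[[[-0.34,-0.05,0,0.37,3],[-0.34,0,0,0,0]]]'; python3 - <<'E'
from h import *
where()
E
python3 -m crank '[[[-0.34,-0.04,0,0.37,3],[-0.34,0,0,0,0]]]'; python3 - <<'E'
from h import *
where()
crop("scene",(180,60,390,260),3,"s24")
E
```

```text
time: 27.05
tool_pos: [0.6401, -0.1243, 0.2668]
tool_rot: [-0.385, 0.387, 0.594, -0.591]
contact_force: [9.7, 4.1, -0.6]
gripper_width: 0.331
r 0.0699 ang -64.5 toolx 113.9 z 0.2668 j6 2.42 w 0.331
F tool [ -0.2   0.7 -10.5] t 27.05
time: 27.3
tool_pos: [0.6375, -0.1254, 0.2668]
tool_rot: [-0.4, 0.402, 0.585, -0.58]
contact_force: [12.6, 6.2, -2.4]
gripper_width: 0.33
r 0.0698 ang -66.8 toolx 111.0 z 0.2668 j6 2.46 w 0.330
F tool [  1.3   2.5 -14. ] t 27.3
```

View pics/s24.png

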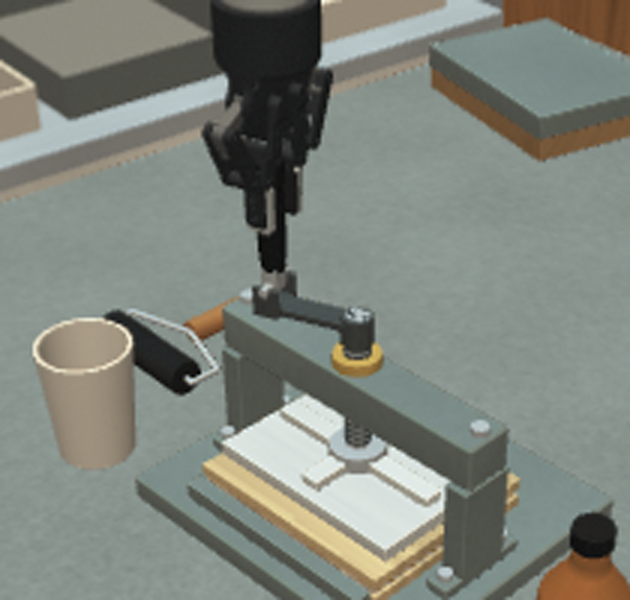

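```bash
python3 -m crank '[[[-0.34,0,0,0.37,3],[-0.34,0,0,0,0]]]'; python3 - <<'E'
from h import *
where()
E
python3 -m crank '[[[-0.34,-0.02,0,0.37,3],[-0.34,0,0,0,0]]]'; python3 - <<'E'
from h import *
where()
E
python3 -m crank '[[[-0.34,-0.02,0,0.37,3],[-0.34,0,0,0,0]]]'; python3 - <<'E'
from h import *
where()
E
```

```text
time: 27.6
tool_pos: [0.6348, -0.1263, 0.2668]
tool_rot: [-0.414, 0.417, 0.575, -0.569]
contact_force: [15.2, 7.0, -2.8]
gripper_width: 0.326
r 0.0697 ang -69.1 toolx 108.0 z 0.2668 j6 2.51 w 0.326
F tool [  1.9   2.9 -16.5] t 27.6
time: 27.85
tool_pos: [0.6321, -0.1272, 0.2668]
tool_rot: [-0.429, 0.432, 0.565, -0.557]
contact_force: [18.4, 7.6, -3.2]
gripper_width: 0.332
r 0.0696 ang -71.5 toolx 105.0 z 0.2668 j6 2.56 w 0.332
F tool [  2.6   3.4 -19.7] t 27.85
time: 28.1
tool_pos: [0.6293, -0.128, 0.2668]
tool_rot: [-0.443, 0.447, 0.554, -0.545]
contact_force: [22.7, 9.1, -4.8]
gripper_width: 0.327
r 0.0695 ang -73.9 toolx 102.0 z 0.2668 j6 2.61 w 0.327
F tool [  4.1   5.1 -24. ] t 28.1
```

```bash
python3 -m crank '[[[-0.34,0,0,-0.3,0],[-0.1,0,0,-0.3,0],[0.2,0,0,0,0],[0.2,0,0,0,0],[0.2,0,0,0,0]]]'; python3 - <<'E'
from h import *
where()
crop("scene",(180,60,390,260),3,"s25")
E
```

```text
time: 28.72
tool_pos: [0.631, -0.1278, 0.2653]
tool_rot: [-0.446, 0.444, 0.551, -0.548]
contact_force: [6.1, 5.8, -2.7]
gripper_width: 0.6
r 0.0698 ang -72.5 toolx 102.0 z 0.2653 j6 2.62 w 0.600
F tool [ 4.4  2.7 -7.2] t 28.725
```

View pics/s25.png

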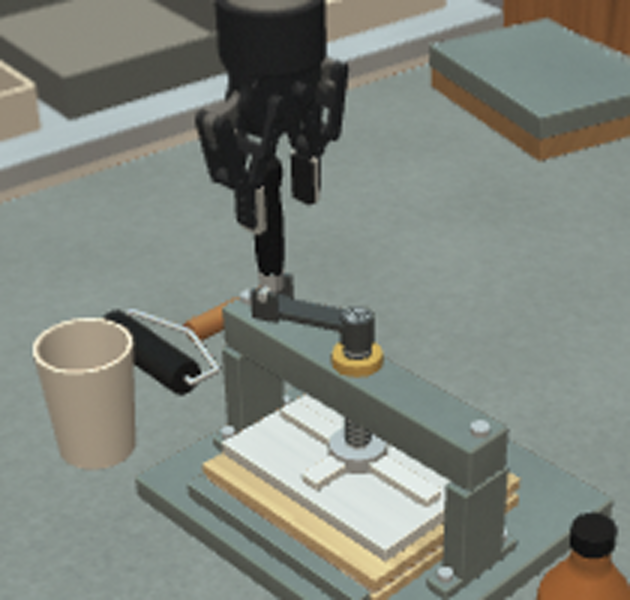

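```bash
python3 - <<'E'
from h import *
gs=grab_frame("scene")
f=lambda X:((proj(gs,X)+[1.3,1])-[180,60])*3
print("axis",f(np.r_[AX,.204]))
for a in(-52,-56,-60,-64,-68,-72):print(a,f([A(.07,a,.216),A(.07,a,.29),A(.07,a,.324)]).round(0).tolist())
crop("scene",(240,95,320,175),9,"s26")
E
```

```text
axis [[357.9965144  317.89253634]]
-52 [[269.0, 293.0], [264.0, 206.0], [262.0, 164.0]]
-56 [[271.0, 290.0], [266.0, 203.0], [264.0, 161.0]]
-60 [[273.0, 286.0], [269.0, 200.0], [267.0, 158.0]]
-64 [[276.0, 283.0], [272.0, 197.0], [270.0, 156.0]]
-68 [[279.0, 280.0], [275.0, 195.0], [273.0, 153.0]]
-72 [[283.0, 278.0], [279.0, 192.0], [277.0, 150.0]]
```

View pics/s26.png

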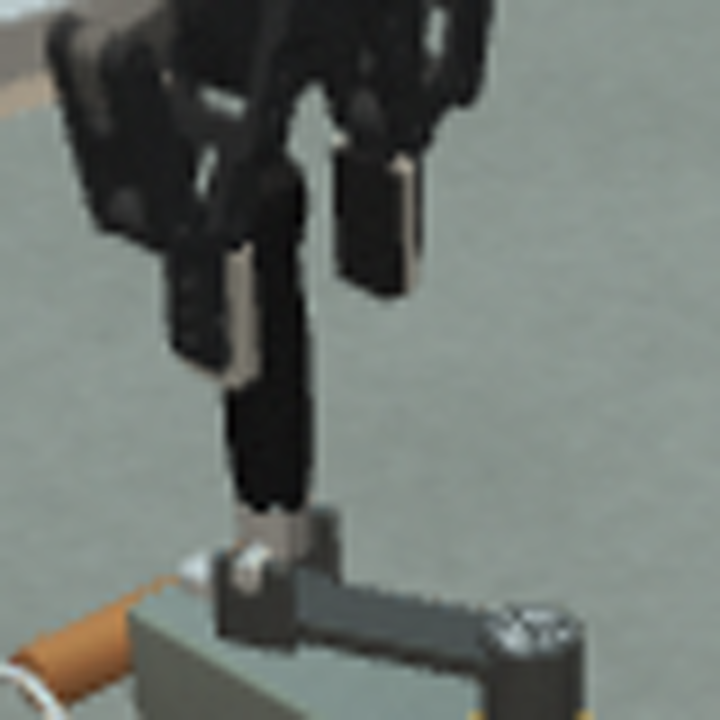

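```bash
python3 - <<'E'
from h import *
goto(A(.062,-57,.265),tdir(-57))
E
```

```text
shift cm (tool axes): [ 1.17  0.04 -1.56]
twist 159.0
twist -21.0
```

```bash
python3 -m crank '[[[0.5,0,0,-0.8,0],[0.5,0.3,0,-0.7,0],[0.5,0,0,0,0]]]'; python3 - <<'E'
from h import *
where()
E
python3 -m crank '[[[0.5,0,-2,0,0],[0.5,0,-4,0,0],[0.5,0,-5,0,0],[0.5,0,0,0,0]]]'; python3 - <<'E'
from h import *
where()
crop("scene",(240,95,320,175),9,"s27")
E
```

```text
time: 29.25
tool_pos: [0.6449, -0.1241, 0.2664]
tool_rot: [0.446, -0.446, -0.548, 0.549]
contact_force: [0.7, -0.4, -0.9]
gripper_width: 0.752
r 0.0719 ang -61.0 toolx 101.8 z 0.2664 j6 2.63 w 0.752
F tool [-0.6  0.9 -0.6] t 29.25
time: 29.75
tool_pos: [0.6461, -0.1249, 0.3854]
tool_rot: [-0.442, 0.451, 0.55, -0.547]
contact_force: [0.1, -0.8, 0.9]
gripper_width: 0.749
r 0.0732 ang -60.5 toolx 101.7 z 0.3854 j6 2.63 w 0.749
F tool [-0.8 -0.9  0.1] t 29.75
```

View pics/s27.png

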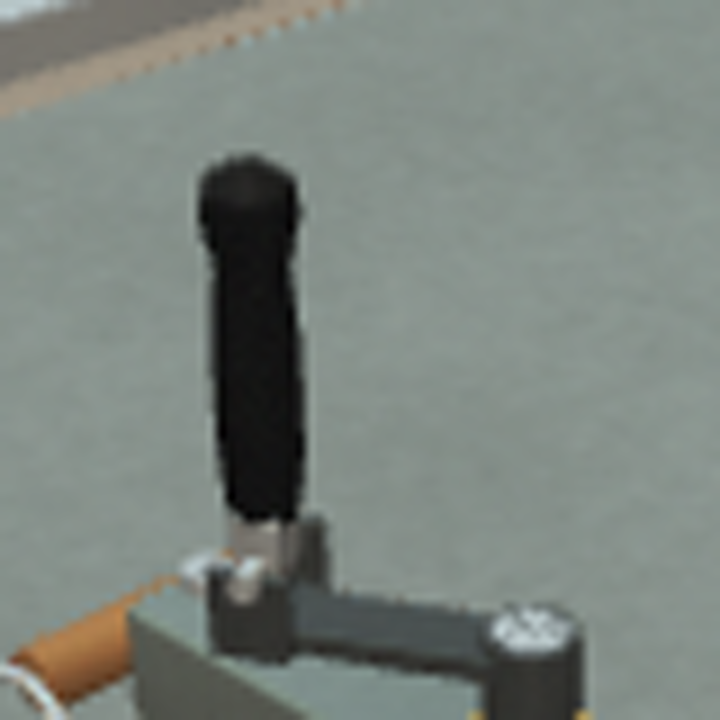

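```bash
python3 -m crank '[[[0.5,0,-1,5,0],[0.5,0,0,5,0],[0.5,0,0,5,0],[0.5,0,0,4,0],[0,0,0,0,0]]]'; python3 - <<'E'
from h import *
where()
crop("top",(280,140,400,240),6.5,"t28");crop("scene",(180,100,400,260),3.5,"s28")
E
```

```text
time: 30.42
tool_pos: [0.4567, -0.1631, 0.3862]
tool_rot: [0.447, -0.447, -0.548, 0.548]
contact_force: [1.2, -0.5, 1.0]
gripper_width: 0.553
r 0.1841 ang -146.4 toolx 101.6 z 0.3862 j6 2.44 w 0.553
F tool [-0.7 -1.  -1. ] t 30.425
```

View pics/t28.png

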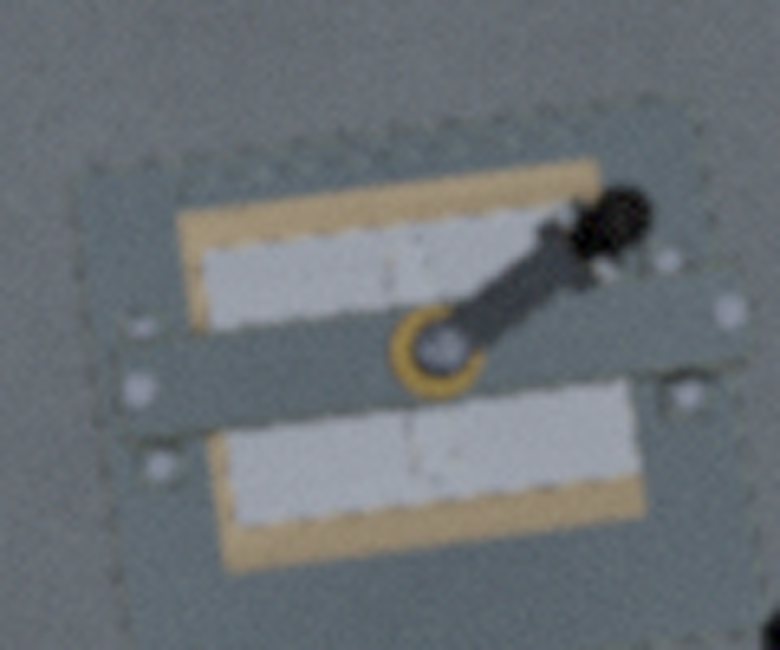

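View pics/s28.png

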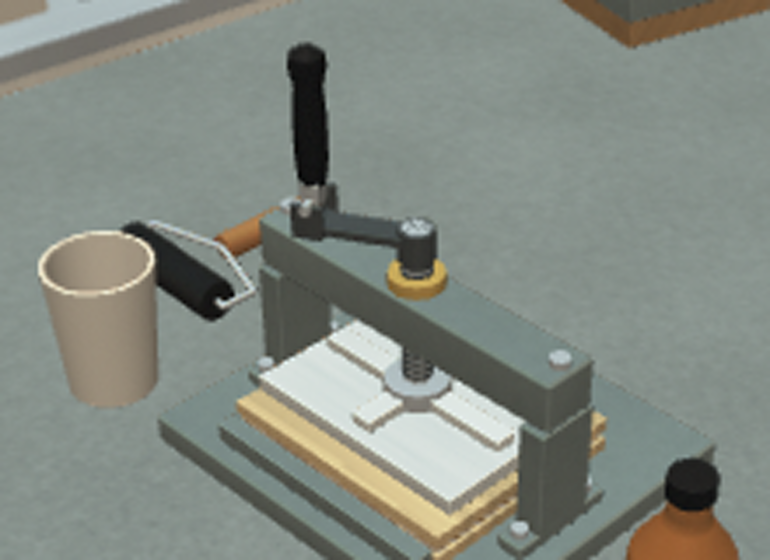

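```bash
python3 - <<'E'
from h import *
gt=grab_frame("top");gs=grab_frame("scene")
T=lambda p:np.array(p)/6.5+[280,140]
S=lambda p:np.array(p)/3.5+[180,100]-[1.3,1]
h=plane(gt,T([(443,348)]),.206)[0];l=plane(gt,T([(578,252)]),.217)[0];print("hub",h,"lug",l)
b,e=tri(gt,T([(620,214)]),gs,S([(306,62)]));print("ball",b,e)
d=b-h;print("angle ball",np.degrees(np.arctan2(d[1],d[0])),"r",np.hypot(*d[:2]))
d=l-h;print("angle lug",np.degrees(np.arctan2(d[1],d[0])),np.hypot(*d[:2]))
L,e=tri(gt,T([(578,252)]),gs,S([(311,205)]));print("hinge tri",L,e)
for a in(-48,-52,-56,-60): print(a,((proj(gt,[A(.07,a,.217),A(.07,a,.318),A(.05,a,.2)])-[280,140])*6.5).round().tolist())
E
```

```text
hub [ 0.60771725 -0.06249002  0.206     ] lug [ 0.64515166 -0.11724337  0.217     ]
ball [ 0.65059669 -0.11951508  0.31481718] 0.0009317427446432585
angle ball -53.05902765767705 r 0.0713477696983028
angle lug -55.63991679284851 0.0663269495769756
hinge tri [ 0.64839893 -0.12049723  0.20898957] 0.006549180934987169
-48 [[567.0, 223.0], [604.0, 195.0], [527.0, 261.0]]
-52 [[575.0, 233.0], [613.0, 205.0], [532.0, 267.0]]
-56 [[583.0, 242.0], [621.0, 216.0], [537.0, 274.0]]
-60 [[589.0, 252.0], [629.0, 227.0], [542.0, 281.0]]
```

```bash
python3 - <<'E'
from h import *
g=crop("top",(230,130,470,330),3.3,"t29")
w=cv2.inRange(cv2.cvtColor(g["frame"],cv2.COLOR_RGB2HSV)[145:260,280:405],(8,45,100),(30,255,255))
ys,xs=np.nonzero(w);q=plane(g,np.c_[xs+280,ys+145],.052)-np.r_[C,0];x=q@U;y=q@V
for lo,hi in((-.09,-.06),(-.04,-.01),(.01,.04),(.06,.09)):
    m=(y>lo)&(y<hi);print(lo,"front %.4f back %.4f"%(x[m].min(),x[m].max()))
E
```

```text
-0.09 front -0.0842 back 0.0831
-0.04 front -0.0839 back 0.0832
0.01 front -0.0838 back 0.0832
0.06 front -0.0836 back 0.0828
```

View pics/t29.png

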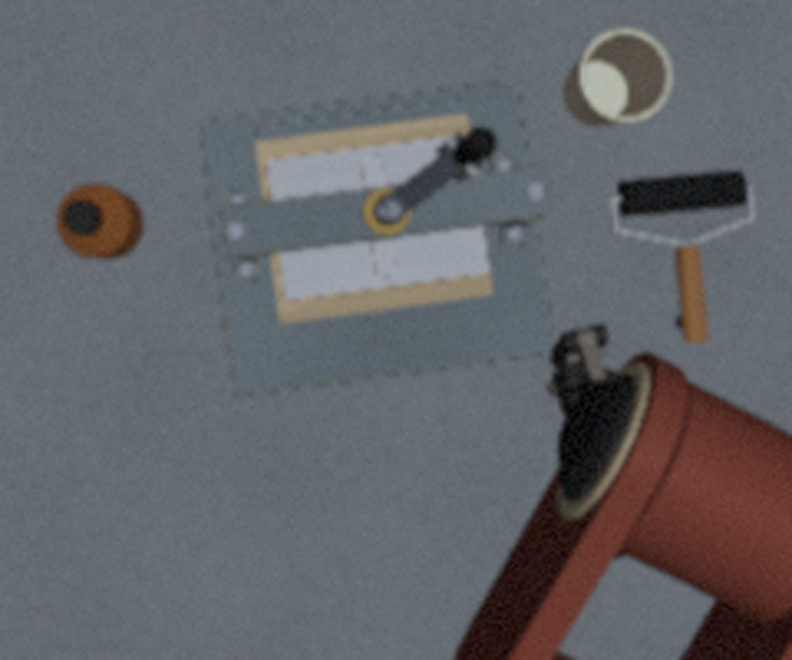

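The pack is square and home with edges at ±84 mm. The grip is upright, the crank is tight, and the bottle, cup and roller haven't moved.

```bash
python3 - <<'E'
from plant import *
print(job_done(), state()["time"])
E
```

```text
the job is handed in; nothing more can be done
the job is handed in; nothing more can be done
```

The job was handed in at about 30.5 s of the 61 s allowed. The pack is home, the grip is upright, and the crank is wound up tight on the pack.

- **Pack:** I pushed it in with both open fingers until it stopped against the lip at about 28 N. In the last top view its front and back edges sat at −84 and +83 mm from the screw, even to within about 0.6 mm across the width, so it is square. That is within about 2 mm of home.
- **Grip:** My first push, straight outward, jammed against the free end and reached about 69 N in total. I backed off and pushed along the arc instead, until the grip met its end stop at about 23 N. In the final views its ball sits about 71 mm from the crank's axis, against the 70 mm expected, so it is upright to about 1–2 degrees.
- **Crank:** I wound it about 1¼ turns clockwise, with the fingers loosely round the grip and one re-grip half-way. At about 8.4 rad it came up tight, and I pressed up to about 24 N at the grip, against about 2 to 4 N while it was running free.
- **Bottle, cup and roller:** in the last top view they stand where they were at the start, and the arm was clear of everything at hand-in.

**Doubtful checks:**
- **Spring-back:** while I was pressing, the fingers gave way and the tool ran about 17 degrees ahead of the crank. After release the crank looked 2–3 degrees further back. It settled at about 8.4 rad, so I couldn't measure how much clamping force remains.
- **Scene camera:** it was off by about 1.3 pixels, and I corrected for that.

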